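Swap two stain bottles under the hood of a reagent dock

TASK

The red-capped and the blue-capped dropper bottle stand in each other's bay of the reagent dock. Swap them, and push each one back into its new bay until the green spring flag there snaps up and you feel the depth stop, without forcing it. Keep the bottles upright, touch the dock with nothing but the bottles, and leave everything else on the table alone.

Things in the scene. Friction and masses are not known exactly. Their poses are not given: they have to be found in the camera images.
- dock: fixed reagent dock: white base plate 155 (x) by 260 (y) by 5 mm, x from -75 to +80 mm, with two bays side by side, open towards the robot (-x). Origin on the table; x points into the bays, y left, z up; yaw within 0.2 rad. Back wall at x = +74 mm, end cheeks behind x = +33 mm, an amber hood on top. The table beside the dock's front is free for 80 mm past its left and right ends.
- hood_edge (a point): middle of the lower front edge of the amber hood that covers the bays over the dock's full width: dock x = -22 mm, 196 mm over the table; axes as the dock's. A gripper pointing straight down fits neither over a bottle in a bay nor behind it to push: tilt it by about 40 degrees, reaching forward and down beneath this edge.
- bay_left (a point): point on the floor of the left bay (5 mm over the table), dock x = 0, y = +60 mm; axes as the dock's. Two guide rails beside it, tops 17 mm over the table, 45 mm apart from x = -35 to +50 mm, flare to 61 mm apart at x = -54 mm. At the back is a depth stop, screwed to a depth that is not reported: a bottle's axis meets it at an x from -4 to +19 mm, so push until you feel it.
- bay_right (a point): the same point of the right bay, dock x = 0, y = -60 mm; its depth stop is set on its own
- flag_left (a joint): green flag of the left bay (rad): 0 = laid back, 0.92 = standing up. An over-centre spring holds it at either end. At 0 its black toe (mid-bay, tip 50 mm over the table) points to the mouth; a bottle pushed in meets it some 28 mm before the stop, needs 2 to 6 N (it also drags the bottle down), and about 8 mm before the stop the flag snaps up by itself, toe clear. Then comes the stop.
- flag_right (a joint): the same for the right bay
- buffer_left (a joint): squeeze of the rubber-faced depth stop of the left bay (m), 0 when nothing presses on it: two black lugs 14 to 26 mm apart across the bay, up to 60 mm over the table. It gives by 1 mm for every 4 N; 5 mm or more (20 N) is too rough. Released, it returns to 0.
- buffer_right (a joint): the same for the right bay
- stain_red_mid (a point): white dropper bottle, red cap, upright, about 120 g, 98 mm high; the point is on its axis 49 mm over its foot, z along the bottle. The round body, 35 mm across, reaches 64 mm over the foot: grip it there. Starts on the floor of one bay's mouth, axis 33 to 41 mm in front of (-x of) the bay point.
- stain_blue_mid (a point): the same kind of bottle with a blue cap, in the other bay
- oil_bottle_mid (a point): dark dropper bottle with a black cap, same size, on the table 190 to 220 mm in front of the dock's middle: leave it alone; the point is on its axis 49 mm over its foot
- petri_dish: flat clear dish, 62 mm across, 14 mm high, lying on the table: leave it alone; origin under its middle
- marker: white marker pen, 134 x 16 x 18 mm, lying on the table: leave it alone; origin under its middle, y along it
- sticky_pad: yellow pad of notes, 77 x 77 x 11 mm, on the table: leave it alone; origin under its middle
Things that resemble listed ones, but are neither listed nor needed, are in the scene too. Leave any orange, purple or turquoise look-alike of the part that bears stain_blue_mid alone.

How it is judged:
By the outcome, as a careful person would: the job done as asked, in the order asked, and still so for the second after the job is handed in, with the robot touching nothing.
It also fails if it takes over 61 s, if anything falls off the work surface, if the arm or the gripper's body presses on something with over 40 N, if the wrist force passes 120 N, or if a joint passes its speed limit or range.

ROBOT

A 6-joint arm with a two-finger parallel gripper is mounted at the origin on a cart in front of the work surface, level with it; the furniture and walls round the work are solid. World frame = base frame: x ahead of the robot, y to its left, z up, the work surface at z = 0. Lengths are in mm, angles in rad, forces in N, time in s.
With the tool pointing down it reaches from about 425 to 950 mm from the base axis. Payload 3.5 kg.
Tool frame: the origin (TCP) lies between the finger pads; the fingertips stand 19 mm ahead of it and the grasp point (between the pads) is the TCP; z points along the fingers, x is the direction in which the jaws open and shut, and the axes are right-handed (so a half turn about z gives the same grasp; the last joint's range is limited). The gripper opens to 85 mm and grips with 20 to 120 N. Pads are 22 mm wide; open, the fingers measure 114 mm over their backs; the gripper's body (76 mm by 85 mm) begins 54 mm behind the grasp point. The pads swing forward as they close: fully open they stand 13 mm farther back than shut.
Start: joints at [1.115, 0.286, 1.577, -0, 1.279, -0.15], TCP at [203.176, 643.681, 250.325] pointing down, gripper open.
Joint ranges: [-2.77, 2.77], [-0.9, 2.22], [0.21, 2.48], [-1.53, 4.67], [0.24, 2.81], [-2.84, 2.84]. Speed limits (rad/s): [2.79, 2.79, 3.14, 3.14, 3.14, 3.14].

INTERFACE

Orientations are given as a unit quaternion [w, x, y, z].
In Python, from workcell import arm gives the robot as it stands.
- The arm moves only by the tool carry_out, never from a script. Its arguments are lists of equal length, an entry for each row: "offset": the shift along the tool's x, y, z as a fraction of full scale, a list of three; "delta_rot": the turn, a rotation vector about the tool's x, y, z as a fraction of full scale, a list of three; "fingers": the finger opening in mm, from 0 to 85.4. In form: {"offset": [[dx, dy, dz], ...], "delta_rot": [[rx, ry, rz], ...], "fingers": [fingers, ...]}. A call has exactly 5 rows; each row shifts and turns the commanded pose from where the row before left it, along the tool's axes as they then stand; what a row does not reach is not made up. Full scale, the value 1, is 500 mm for a shift and 360 degrees for a turn. A row lasts 1/8 s, in which the tool goes at most 62.5 mm and 10.7 degrees, less where a joint would pass 70% of its speed; a pose out of reach is approached as far as the arm can. A call with a number of a shift or a turn outside -1 to 1 is refused whole. A call with a gripper value outside its range is refused whole. The fingers move at their own pace and stop on an object; "force" is the grip in N (left out, the last holds). Time passes only in rows, so rows that do not move let the fingers close, or fill a call up. It gives the time, the measured TCP pose, the force and the opening at its end, in the units of the state.
- arm.sense(): the state, without advancing time (a new reading comes with each control period).
- arm.snapshot(name): name is "scene" or "top" or "wrist"; returns (picture, depth): 384x512x3 uint8, red, green, blue; 384x512 float32, mm along the optical axis (not along the pixel's ray), 0 where there is no reading.
- arm.camera_params(name): a dict with "intrinsics" (3x3 intrinsics, pixels), "xyz" and "rotation" of the camera in the world. Camera axes: x right, y up, looking along -z (the intrinsics and any distortion apply to the point x, -y, -z); pixel columns grow to the right and rows downward; lengths in mm; the calibration is good to about 2 mm. A picture is of the moment at which its call begins: read the wrist's pose just before it. camera_params takes no time and is no camera call; for the wrist camera it gives the pose at the moment of the call.
- arm.finish_job(): hands the job in, once; it reports no verdict.
The state is a dict: "time_s": time; "joint_positions": joint angles; "qvel": joint speeds; "joint_torque": joint torques, N m; "tcp_pos": TCP position; "tcp_rot": TCP orientation; "ft_force": force on the tool from outside, world axes, zero at the start; "wrist_torque": the same for the moment, N m; "finger_gap": finger opening in mm.
Only numpy, scipy, OpenCV 4.12 (cv2) and the standard library are available. Lean on these libraries where they do the work, as an engineer would, in place of code of your own. Each camera call takes 0.05 s, during which the arm holds its last target.

## Working session

There is one attempt and no reset: what is moved stays moved. The work goes in short steps, Python scripts to look and compute and a tool call to move; the robot and the scene stay as the last step left them, time stands still between calls to the robot, and variables do not carry over. Pictures are saved under pics/ and viewed, and the job is handed in when it is done.

Besides the shell and the picture viewer there is one more tool, called after ">>>" as name(argument=value, ...) on one line, values as JSON. carry_out: Moves the arm, as the interface text tells. Shift numbers are shares of 500 mm and turn numbers shares of 360 degrees, none past 1 either way. Its arguments: {"type":"object","properties":{"offset":{"type":"array"},"delta_rot":{"type":"array"},"fingers":{"type":"array"},"force":{"type":"number"}},"required":["offset","delta_rot","fingers"]}

```bash
ls -la; mkdir -p pics
cat > h.py <<'E'
import numpy as np, cv2, json
from workcell import arm
def save(name,fn):
    cp=arm.camera_params(name); im,d=arm.snapshot(name)
    cv2.imwrite('pics/'+fn+'.png',im[:,:,::-1]); np.savez('pics/'+fn+'.npz',im=im,d=d,K=np.array(cp['intrinsics']),t=np.array(cp['xyz']),R=np.array(cp['rotation']),**{k:np.array(v) for k,v in cp.items() if k not in('intrinsics','xyz','rotation')})
    return im,d,cp
E
python3 - <<'E'
from h import *
print(arm.sense())
for n in ('scene','top'):
    im,d,cp=save(n,n+'0'); print(n,cp)
print(arm.sense()['time_s'])
E
```

```text
total 12
drwxr-xr-x  3 agent agent 4096 Dec  7 00:16 .
drwxr-xr-x 23 root  root  4096 Dec  7 00:16 ..
drwxr-xr-x  2 agent agent 4096 Dec  7 00:16 pics
{'time_s': 0.0, 'joint_positions': array([ 1.11501311e+00,  2.87215970e-01,  1.57819553e+00,  2.07062764e-05,
        1.27859815e+00, -1.49995501e-01]), 'qvel': array([-0.00022803,  0.00037488, -0.00072231, -0.00138517,  0.00079209,
        0.00068135]), 'joint_torque': array([ 2.45199453e-04, -4.05980551e+01, -2.92619938e+01, -1.21534349e-04,
        6.05731897e-03, -6.01343316e-06]), 'tcp_pos': array([202.8939851 , 643.13603801, 248.90355517]), 'tcp_rot': array([ 5.51965718e-04,  8.06550760e-01,  5.91163607e-01, -1.07512336e-03]), 'ft_force': array([ 1.23036363, -0.33457049,  0.38529173]), 'wrist_torque': array([-0.01708517, -0.06521439, -0.01761458]), 'finger_gap': 85.52129291786791}
scene {'intrinsics': array([[467.71642581,   0.        , 258.40232181],
       [  0.        , 467.71642581, 182.91314291],
       [  0.        ,   0.        ,   1.        ]]), 'xyz': array([  30.78723174, -890.20721368,  670.92636565]), 'rotation': array([ 0.82440532,  0.51303581, -0.1245436 , -0.20405639])}
top {'intrinsics': array([[433.00549906,   0.        , 266.01437108],
       [  0.        , 433.00549906, 189.34192132],
       [  0.        ,   0.        ,   1.        ]]), 'xyz': array([ 393.03947931,   53.47559047, 1267.96257392]), 'rotation': array([-0.7008741 , -0.05454394,  0.03354374,  0.710405  ])}
0.1
```

View pics/scene0.png

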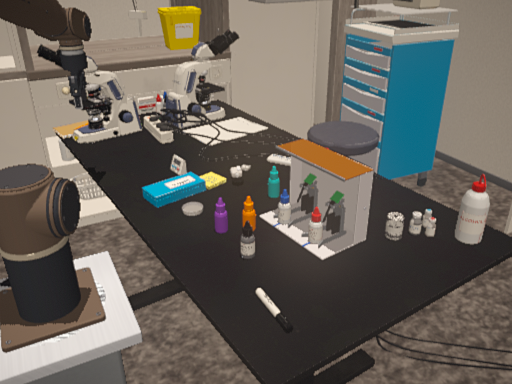

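View pics/top0.png

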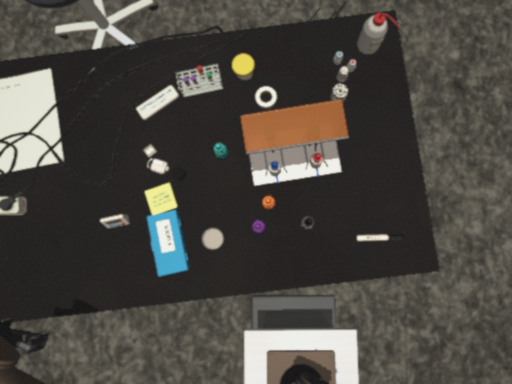

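The top view shows the dock's plate at about (295,165), with the blue cap at (275,166) in the left bay and the red cap at (317,159) in the right bay. The orange (268,202), purple (258,226) and turquoise (220,150) bottles are look-alikes, and the oil bottle is at (308,222). I'll enlarge this and measure.

```bash
cat >> h.py <<'E'
from scipy.spatial.transform import Rotation as Rot
def load(fn): return np.load('pics/'+fn+'.npz')
def RW(z):
    q=z['R'] if not isinstance(z,dict) else z['rotation']
    q=np.array(q)
    return q if q.shape==(3,3) else Rot.from_quat(q,scalar_first=True).as_matrix()
def ray(z,u,v):
    K=z['K'];p=np.array([(u-K[0,2])/K[0,0],-(v-K[1,2])/K[1,1],-1.]);return RW(z)@p
def onplane(z,u,v,h):
    r=ray(z,u,v);t=z['t'];return t+r*(h-t[2])/r[2]
def cloud(z):
    d=z['d'];v,u=np.mgrid[:d.shape[0],:d.shape[1]];K=z['K']
    p=np.stack([(u-K[0,2])/K[0,0]*d,-(v-K[1,2])/K[1,1]*d,-d],-1)
    return p@RW(z).T+z['t']
def proj(z,P):
    c=(np.asarray(P)-z['t'])@RW(z);K=z['K'];return K[0,0]*c[...,0]/-c[...,2]+K[0,2],-K[1,1]*c[...,1]/-c[...,2]+K[1,2]
E
python3 - <<'E'
from h import *
for fn,(a,b,c,d) in (('top0',(90,260,200,360)),('scene0',(130,270,170,390))):
    im=cv2.imread(f'pics/{fn}.png')[a:b,c:d]
    im=cv2.resize(im,None,fx=3.5 if fn!='top0' else 3.5,fy=3.5,interpolation=cv2.INTER_CUBIC)
    cv2.imwrite(f'pics/{fn}_c.png',im)
z=load('top0');P=cloud(z)
for u,v in [(275,166),(317,159),(268,202),(308,222),(258,226),(220,150),(213,238),(373,237),(160,198),(290,125)]:
    print((u,v),P[v,u].round(0))
E
```

```text
(275, 166) [604.  62.  99.]
(317, 159) [624. -54.  86.]
(268, 202) [506.  83.  95.]
(308, 222) [450. -25.  97.]
(258, 226) [441. 110.  95.]
(220, 150) [656. 216.  78.]
(213, 238) [411. 246.   9.]
(373, 237) [ 408. -215.   13.]
(160, 198) [531. 404.   4.]
(290, 125) [690.  22. 202.]
```

View pics/top0_c.png

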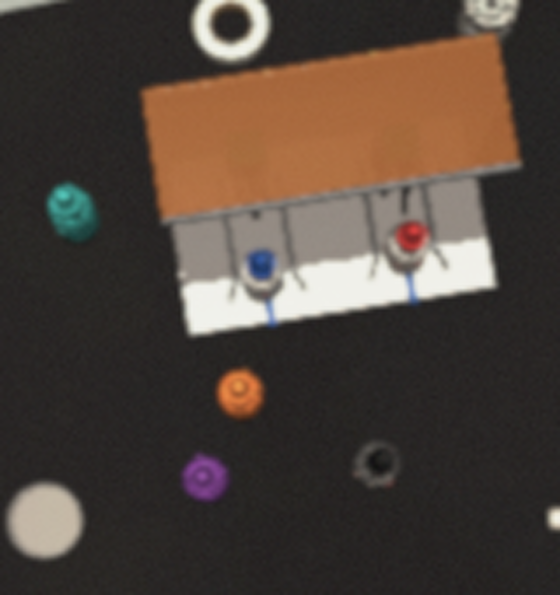

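View pics/scene0_c.png

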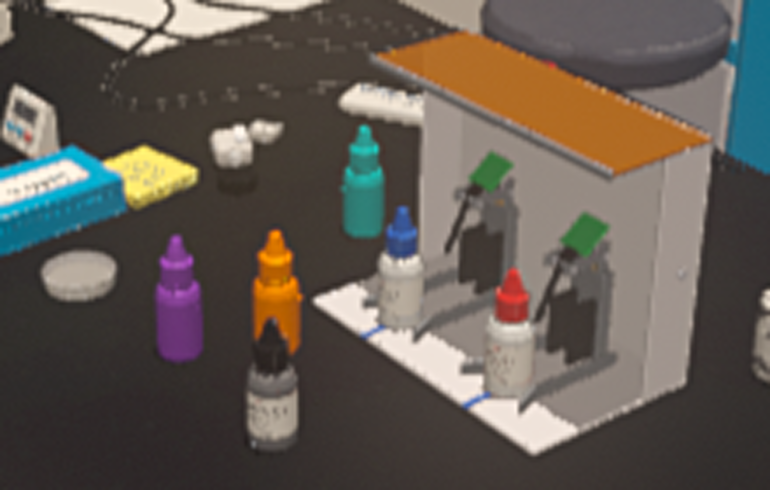

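Run:
```python
from h import *
z=load('top0')
c=lambda x,y:(200+(x+.5)/3.5-.5,90+(y+.5)/3.5-.5)
fl=onplane(z,*c(187,336),5);fr=onplane(z,*c(498,287),5)
print('front corners',fl,fr,np.linalg.norm(fl-fr))
ax=(fl-fr)[:2];yaw=np.arctan2(ax[1],ax[0])-np.pi/2;print('yaw',yaw)
ex=np.array([np.cos(yaw),np.sin(yaw)]);print('org',((fl+fr)/2)[:2]+75*ex)
# hood lower front edge corners
hl=onplane(z,*c(164,220),196);hr=onplane(z,*c(520,167),196)
print('hood',hl,hr,np.linalg.norm(hl-hr),((hl+hr)/2)[:2]+22*ex)
# scene corners
s=load('scene0');cs=lambda x,y:(170+(x+.5)/3.5-.5,130+(y+.5)/3.5-.5)
a=onplane(s,*cs(314,300),5);b=onplane(s,*cs(533,453),5);print('scene',a,b,np.linalg.norm(a-b));
ax=(a-b)[:2];y2=np.arctan2(ax[1],ax[0])-np.pi/2;print(y2,((a+b)/2)[:2]+75*ex)
def hsv(im):return cv2.cvtColor(im,cv2.COLOR_RGB2HSV)
for nm,zz in(('top',z),('scene',s)):
    H=hsv(zz['im']);
    for col,lo,hi in(('blue',(108,120,60),(125,255,255)),('red',(0,180,100),(6,255,255)),('orange',(10,200,120),(16,255,255))):
        m=cv2.inRange(H,lo,hi)
        n,l,st,ce=cv2.connectedComponentsWithStats(m)
        for i in range(1,n):
            if 15<st[i,4]<800: print(nm,col,st[i],ce[i].round(1))
```

```text
front corners [563.17209255 128.17164445   5.        ] [ 600.59467438 -133.7325494     5.        ] 264.564276482655
yaw 0.141925855288775
org [656.12928998   7.82828758]
hood [622.18158396 132.83252472 196.        ] [ 656.40094008 -124.08677339  196.        ] 259.18813644082616 [661.07006126   7.48477275]
scene [561.20282647 121.71961088   5.        ] [ 597.15082933 -134.60346516    5.        ] 258.8315634094892
0.13933612064093515 [653.42273441   4.16681292]
top blue [272 162   6   7  33] [274.2 165.1]
scene blue [281 189   8  14  79] [284.3 196.5]
scene red [472 175  14  17 133] [479.2 185.2]
scene red [312 207   8  10  45] [315.7 212.8]
scene orange [245 196   8   7  33] [248.3 199.7]
scene orange [243 204  13  27 191] [248.8 215.8]
```

```bash
cat >> h.py <<'E'
def pose():
    s=arm.sense();return np.array(s['tcp_pos']),Rot.from_quat(s['tcp_rot'],scalar_first=True).as_matrix(),s
E
python3 - <<'E'
from h import *
p,R,s=pose();c=arm.camera_params('wrist');Rc=Rot.from_quat(c['rotation'],scalar_first=True).as_matrix()
print('cam in tool',R.T@(c['xyz']-p),'\nlook',R.T@-Rc[:,2],'up',R.T@Rc[:,1]);print(c['intrinsics'])
print('tool axes\n',R.round(3))
z=load('top0');s=load('scene0')
def tri(uv1,uv2):
    r1=ray(z,*uv1);r2=ray(s,*uv2);r1/=np.linalg.norm(r1);r2/=np.linalg.norm(r2)
    A=np.stack([r1,-r2],1);x=np.linalg.lstsq(A,s['t']-z['t'],rcond=None)[0]
    a=z['t']+x[0]*r1;b=s['t']+x[1]*r2;return (a+b)/2,np.linalg.norm(a-b)
# cap tips / centre
c=lambda x,y:(200+(x+.5)/3.5-.5,90+(y+.5)/3.5-.5)
cs=lambda x,y:(170+(x+.5)/3.5-.5,130+(y+.5)/3.5-.5)
print('blue cap',tri(c(262,258),cs(403,218)));print('red cap',tri(c(412,232),cs(513,282)))
print('orange',tri(c(240,384),cs(275,240)))
# body from depth
for zz,n in((z,'top'),(s,'scene')):
    P=cloud(zz)
    for nm,cx,cy in(('blue',603,62),('red',622,-54),('orange',506,83)):
        m=(np.hypot(P[...,0]-cx,P[...,1]-cy)<40)&(P[...,2]>25)&(P[...,2]<62)&(P[...,0]<cx+25)
        Q=P[m]
        if len(Q)<6: print(n,nm,len(Q));continue
        # circle fit r=17.5
        from scipy.optimize import least_squares
        f=least_squares(lambda q:np.hypot(Q[:,0]-q[0],Q[:,1]-q[1])-17.5,[cx,cy],loss='soft_l1')
        print(n,nm,len(Q),f.x.round(1),np.abs(f.fun).mean().round(2))
E
```

```text
cam in tool [   0.7898763   -78.33606201 -123.60983744] 
look [1.15054021e-04 3.07927862e-01 9.51409701e-01] up [ 1.14280066e-04 -9.51409705e-01  3.07927850e-01]
[[304.73071942   0.         255.30903254]
 [  0.         304.73071942 190.72116415]
 [  0.           0.           1.        ]]
tool axes
 [[ 0.301  0.954 -0.001]
 [ 0.954 -0.301 -0.002]
 [-0.002 -0.    -1.   ]]
blue cap (array([610.41619157,  64.18356883,  94.00815781]), np.float64(3.776605102543968))
red cap (array([630.45363988, -54.51197407,  91.71587191]), np.float64(1.903127366599178))
orange (array([510.8103962 ,  82.94756543,  91.11154393]), np.float64(5.01540174955103))
top blue 60 [610.7  63.1] 1.5
top red 58 [631.5 -57.2] 1.4
top orange 64 [511.7  82.8] 2.08
scene blue 169 [608.3  65.6] 1.75
scene red 190 [629.5 -54.4] 1.57
scene orange 163 [509.2  85.1] 2.06
```

```bash
cat >> h.py <<'E'
YAW=0.14; ORG=np.array([655.5,6.5])
def d2w(x,y,z=0):
    c,s=np.cos(YAW),np.sin(YAW);return np.array([ORG[0]+c*x-s*y,ORG[1]+s*x+c*y,z])
def w2d(p):
    c,s=np.cos(YAW),np.sin(YAW);d=np.array(p)[:2]-ORG;return np.array([c*d[0]+s*d[1],-s*d[0]+c*d[1],*np.array(p)[2:3]])
def toolR(tilt,psi=0):
    a=YAW+np.radians(psi);t=np.radians(tilt)
    ex=np.array([np.cos(a),np.sin(a),0]);ey=np.array([-np.sin(a),np.cos(a),0]);ez=np.array([0,0,1.])
    z=np.sin(t)*ex-np.cos(t)*ez;return np.stack([ey,np.cross(z,ey),z],1)
def plan(P,Rt,n,dec=3,pre=None):
    p,R,s=pose()
    rv=(Rot.from_matrix(R.T@Rt)).as_rotvec()/n
    Rc=R.copy();pc=p.copy();O=[];D=[]
    for k in range(n):
        o=np.round(Rc.T@((P-pc)/(n-k))/500,dec);d=np.round(rv/(2*np.pi),4)
        pc=pc+Rc@o*500;Rc=Rc@Rot.from_rotvec(d*2*np.pi).as_matrix();O.append(o.tolist());D.append(d.tolist())
    print('dist',np.linalg.norm(P-p).round(1),'per row',(np.linalg.norm(P-p)/n).round(1),'turn/row',np.degrees(np.linalg.norm(rv)).round(2),'end err',(P-pc).round(1))
    for k in range(0,n,5):print(json.dumps({'offset':O[k:k+5],'delta_rot':D[k:k+5]}))
def st():
    p,R,s=pose();print('t',round(s['time_s'],3),'tcp',p.round(1),'dock',w2d(p).round(1),'z',R[:,2].round(3),'x',R[:,0].round(3),'gap',round(s['finger_gap'],1),'F',s['ft_force'].round(2),'q',np.round(s['joint_positions'],3))
E
python3 - <<'E'
from h import *
print(d2w(-105,-60,200))
plan(d2w(-105,-60,200),toolR(35),15)
E
python3 - <<'E'
import cv2
im=cv2.imread('pics/scene0.png')[0:180,0:260];cv2.imwrite('pics/arm0.png',cv2.resize(im,None,fx=3,fy=3,interpolation=cv2.INTER_CUBIC))
E
```

```text
[559.89990728 -67.56498681 200.        ]
dist 796.9 per row 53.1 turn/row 2.88 end err [-0.1 -0.2 -0.1]
{"offset": [[-0.076, 0.074, 0.007], [-0.078, 0.071, 0.009], [-0.08, 0.069, 0.011], [-0.082, 0.066, 0.013], [-0.084, 0.063, 0.015]], "delta_rot": [[-0.0064, 0.0015, -0.0046], [-0.0064, 0.0015, -0.0046], [-0.0064, 0.0015, -0.0046], [-0.0064, 0.0015, -0.0046], [-0.0064, 0.0015, -0.0046]]}
{"offset": [[-0.086, 0.06, 0.016], [-0.088, 0.057, 0.018], [-0.09, 0.053, 0.019], [-0.092, 0.05, 0.02], [-0.093, 0.046, 0.021]], "delta_rot": [[-0.0064, 0.0015, -0.0046], [-0.0064, 0.0015, -0.0046], [-0.0064, 0.0015, -0.0046], [-0.0064, 0.0015, -0.0046], [-0.0064, 0.0015, -0.0046]]}
{"offset": [[-0.095, 0.043, 0.022], [-0.096, 0.039, 0.023], [-0.098, 0.035, 0.024], [-0.099, 0.031, 0.024], [-0.099, 0.028, 0.025]], "delta_rot": [[-0.0064, 0.0015, -0.0046], [-0.0064, 0.0015, -0.0046], [-0.0064, 0.0015, -0.0046], [-0.0064, 0.0015, -0.0046], [-0.0064, 0.0015, -0.0046]]}
```

View pics/arm0.png

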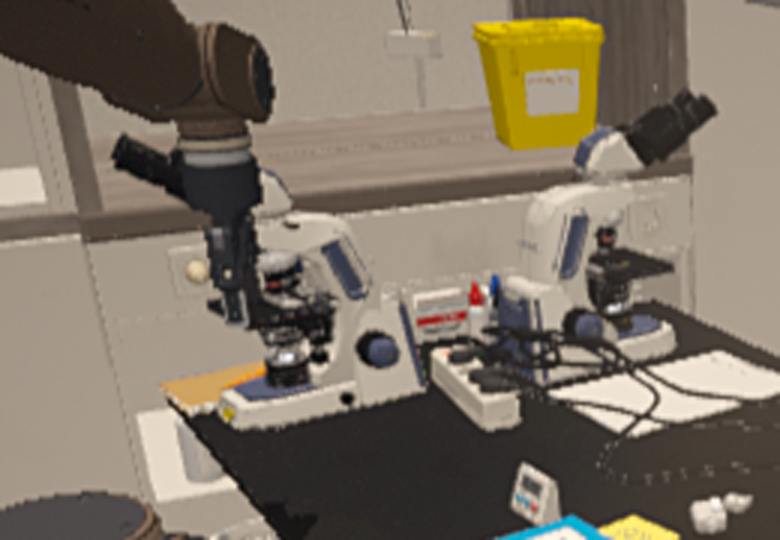

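The scene crop shows the gripper at (235,230), clear of the microscopes behind it. I'm moving to a look pose in front of the right bay.

>>> carry_out(offset=[[-0.076,0.074,0.007],[-0.078,0.071,0.009],[-0.08,0.069,0.011],[-0.082,0.066,0.013],[-0.084,0.063,0.015]], delta_rot=[[-0.0064,0.0015,-0.0046],[-0.0064,0.0015,-0.0046],[-0.0064,0.0015,-0.0046],[-0.0064,0.0015,-0.0046],[-0.0064,0.0015,-0.0046]], fingers=[85,80,75,70,66], force=40)

```text
time_s: 0.72
tcp_pos: [322.8, 405.7, 232.6]
tcp_rot: [0.068, 0.757, 0.645, 0.078]
ft_force: [0.2, -0.2, -0.0]
finger_gap: 65.8
```

>>> carry_out(offset=[[-0.086,0.06,0.016],[-0.088,0.057,0.018],[-0.09,0.053,0.019],[-0.092,0.05,0.02],[-0.093,0.046,0.021]], delta_rot=[[-0.0064,0.0015,-0.0046],[-0.0064,0.0015,-0.0046],[-0.0064,0.0015,-0.0046],[-0.0064,0.0015,-0.0046],[-0.0064,0.0015,-0.0046]], fingers=[66,66,66,66,66])

```text
time_s: 1.35
tcp_pos: [441.5, 169.0, 216.9]
tcp_rot: [0.134, 0.696, 0.688, 0.156]
ft_force: [0.8, 0.5, 0.9]
finger_gap: 65.9
```

Run:
```python
from h import *
st()
plan(d2w(-105,-60,200),toolR(35),5)
```

```text
t 1.35 tcp [441.5 169.  216.9] dock [-189.2  190.7  216.9] z [ 0.4    0.028 -0.916] x [0.004 0.999 0.033] gap 65.9 F [0.8  0.55 0.87] q [ 0.17  -0.355  2.299 -0.056  0.787 -1.358]
dist 265.0 per row 53.0 turn/row 2.82 end err [-0.  -0.1  0.1]
{"offset": [[-0.095, 0.042, 0.022], [-0.096, 0.039, 0.023], [-0.097, 0.035, 0.024], [-0.098, 0.031, 0.025], [-0.099, 0.028, 0.025]], "delta_rot": [[-0.0062, 0.0013, -0.0045], [-0.0062, 0.0013, -0.0045], [-0.0062, 0.0013, -0.0045], [-0.0062, 0.0013, -0.0045], [-0.0062, 0.0013, -0.0045]]}
```

>>> carry_out(offset=[[-0.095,0.042,0.022],[-0.096,0.039,0.023],[-0.097,0.035,0.024],[-0.098,0.031,0.025],[-0.099,0.028,0.025]], delta_rot=[[-0.0062,0.0013,-0.0045],[-0.0062,0.0013,-0.0045],[-0.0062,0.0013,-0.0045],[-0.0062,0.0013,-0.0045],[-0.0062,0.0013,-0.0045]], fingers=[66,66,66,66,66])

```text
time_s: 1.98
tcp_pos: [559.6, -67.7, 199.6]
tcp_rot: [0.197, 0.627, 0.719, 0.226]
ft_force: [1.3, 1.0, 1.0]
finger_gap: 66.1
```

Run:
```python
from h import *
st()
save('wrist','w1'); st()
im=cv2.imread('pics/w1.png');cv2.imwrite('pics/w1b.png',cv2.resize(im,None,fx=1.5,fy=1.5))
```

```text
t 1.975 tcp [559.6 -67.7 199.6] dock [-105.3  -60.1  199.6] z [ 0.567  0.078 -0.82 ] x [-0.137  0.991 -0.   ] gap 66.1 F [1.29 0.97 1.01] q [-0.43  -0.155  2.22   0.557  0.621 -2.522]
t 2.025 tcp [561.6 -73.1 199.6] dock [-104.1  -65.8  199.6] z [ 0.57   0.072 -0.819] x [-0.132  0.991 -0.005] gap 66.4 F [ 0.16 -4.24 -0.16] q [-0.437 -0.15   2.215  0.559  0.616 -2.528]
```

View pics/w1b.png

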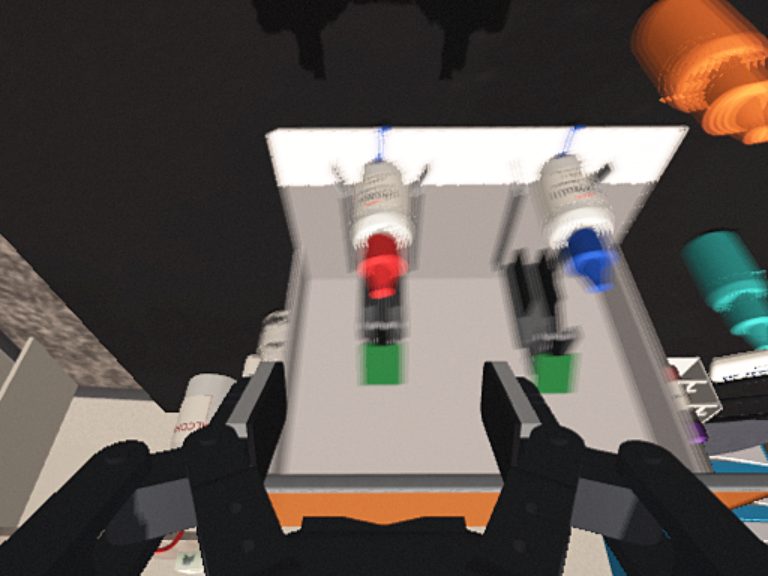

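The wrist view shows the red bottle at (380,210), the blue one at (575,210), and both green flags laid back at (382,363) and (557,372). The image is blurred because the arm was still settling, so I'll take one more sharp picture for measuring.

Run:
```python
from h import *
save('wrist','w2'); st()
im=cv2.imread('pics/w2.png')[70:330,150:480];cv2.imwrite('pics/w2b.png',cv2.resize(im,None,fx=2.3,fy=2.3,interpolation=cv2.INTER_CUBIC))
```

```text
t 2.075 tcp [560.2 -70.5 199.2] dock [-105.1  -63.   199.2] z [ 0.566  0.074 -0.821] x [-0.131  0.991 -0.   ] gap 65.6 F [0.3  0.29 0.2 ] q [-0.433 -0.152  2.218  0.554  0.619 -2.517]
```

View pics/w2b.png

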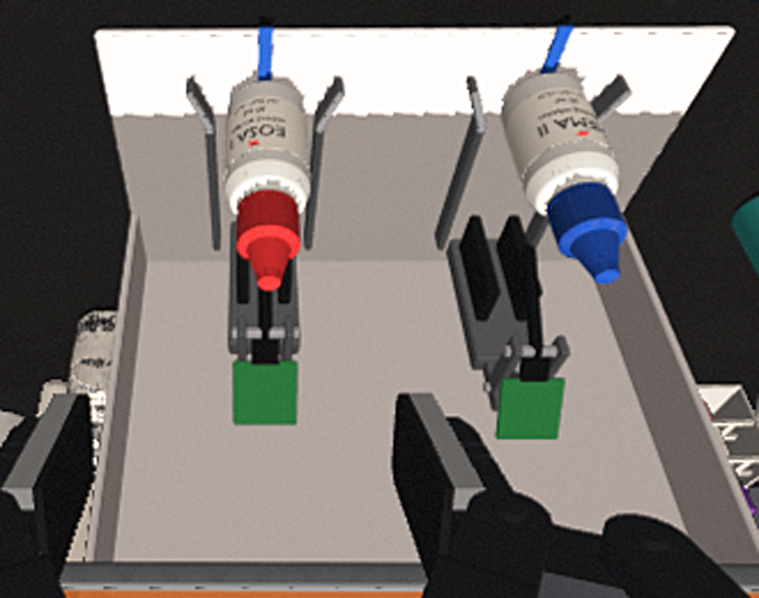

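Run:
```python
from h import *
z=load('w2');c=lambda x,y:(150+(x+.5)/2.3-.5,70+(y+.5)/2.3-.5)
fr=onplane(z,*c(95,31),5);fl=onplane(z,*c(734,29),5);print('corners',fl,fr,np.linalg.norm(fl-fr))
ax=(fl-fr)[:2];yaw=np.arctan2(ax[1],ax[0])-np.pi/2;print('yaw',yaw)
ex=np.array([np.cos(yaw),np.sin(yaw)]);org=((fl+fr)/2)[:2]+75*ex;print('org',org)
import h
h.YAW=yaw;h.ORG=org
for n,u,v,hh in (('blueline R',264,28,5),('blueline L',567,27,5),('railR r',189,78,17),('railR l',343,78,17),('railL r',473,79,17),('railL l',627,78,17),('rail R str r',216,245,17),('railR str l',311,245,17),('plate-back?',115,115,5)):
    print(n,h.w2d(onplane(z,*c(u,v),hh)).round(1))
P=cloud(z);D=np.stack([np.cos(yaw)*(P[...,0]-org[0])+np.sin(yaw)*(P[...,1]-org[1]),-np.sin(yaw)*(P[...,0]-org[0])+np.cos(yaw)*(P[...,1]-org[1]),P[...,2]],-1)
from scipy.optimize import least_squares
for nm,cy in(('blue',60),('red',-60)):
    m=(np.hypot(D[...,0]+37,D[...,1]-cy)<26)&(D[...,2]>22)&(D[...,2]<62)&(z['d']>0)
    Q=D[m];f=least_squares(lambda q:np.hypot(Q[:,0]-q[0],Q[:,1]-q[1])-17.5,[-37,cy],loss='soft_l1');print(nm,len(Q),f.x.round(1),np.abs(f.fun).mean().round(2), 'world',h.d2w(*f.x).round(1))
for nm,u,v in(('redtip',269,285),('bluetip',606,279)):print(nm,h.w2d(onplane(z,*c(u,v),103)).round(1))
# lugs
for nm,u,v in(('lugs R l',287,240),('lugR r',240,270),('lugL a',480,265),('lugL b',520,265),('brL',500,350),('flagR',265,392),('flagL',530,410),('hoodedge',300,576)):
    q=c(u,v);print(nm,D[int(round(q[1])),int(round(q[0]))].round(1))
```

```text
corners [565.10579299 125.92939477   5.        ] [ 600.78251796 -128.75021773    5.        ] 257.166354182993
yaw 0.1391790425447228
org [657.21892209   8.99434921]
blueline R [-76.1 -60.2   5. ]
blueline L [-76.1  61.3   5. ]
railR r [-61.  -90.9  17. ]
railR l [-60.8 -27.8  17. ]
railL r [-60.2  25.5  17. ]
railL l [-60.5  88.1  17. ]
rail R str r [ 45.9 -83.8  17. ]
railR str l [ 46.  -33.3  17. ]
plate-back? [ -31.9 -127.     5. ]
blue 1411 [-38.1  62.8] 0.7 world [610.8  65.9   0. ]
red 1191 [-33.9 -59.1] 0.7 world [631.8 -54.3   0. ]
redtip [-34.6 -59.  103. ]
bluetip [-38.2  62.3 103. ]
lugs R l [-38.9 -52.5  85. ]
lugR r [ 15.1 -70.5  57.4]
lugL a [33.1 47.6 40.8]
lugL b [32.1 67.6 41.5]
brL [52.7 55.5 77.9]
flagR [ 32.2 -59.3 111.3]
flagL [ 47.7  60.  112.2]
hoodedge [-20.  -51.3 200.2]
```

```bash
sed -i 's/^YAW=.*/YAW=0.139; ORG=np.array([657.2,8.9])/' h.py
python3 - <<'E'
from h import *
st()
R=toolR(35,-10);B=np.array([631.8,-54.3,53.])
plan(B-105*R[:,2],R,4)
E
```

```text
t 2.075 tcp [560.2 -70.5 199.2] dock [-107.   -65.2  199.2] z [ 0.566  0.074 -0.821] x [-0.131  0.991 -0.   ] gap 65.6 F [0.3  0.29 0.2 ] q [-0.433 -0.152  2.218  0.554  0.619 -2.517]
dist 64.0 per row 16.0 turn/row 2.39 end err [-0.   0.1 -0.1]
{"offset": [[0.008, -0.012, 0.029], [0.009, -0.012, 0.028], [0.009, -0.012, 0.028], [0.009, -0.012, 0.028]], "delta_rot": [[-0.0001, -0.0038, 0.0054], [-0.0001, -0.0038, 0.0054], [-0.0001, -0.0038, 0.0054], [-0.0001, -0.0038, 0.0054]]}
```

>>> carry_out(offset=[[0.008,-0.012,0.029],[0.009,-0.012,0.028],[0.009,-0.012,0.028],[0.009,-0.012,0.028],[0,0,0]], delta_rot=[[0,-0.0038,0.0054],[0,-0.0038,0.0054],[0,-0.0038,0.0054],[0,-0.0038,0.0054],[0,0,0]], fingers=[66,66,66,66,66])

```text
time_s: 2.7
tcp_pos: [569.2, -45.8, 137.8]
tcp_rot: [0.213, 0.684, 0.666, 0.208]
ft_force: [1.5, -0.3, 0.3]
finger_gap: 66.1
```

Run:
```python
from h import *
st()
R=toolR(35,-10);B=np.array([631.8,-54.3,53.])
plan(B,R,5)
```

```text
t 2.7 tcp [569.2 -45.8 137.8] dock [-94.7 -42.  137.8] z [ 0.568 -0.014 -0.823] x [0.026 1.    0.001] gap 66.1 F [ 1.45 -0.31  0.29] q [-0.328 -0.046  2.25   0.459  0.392 -2.25 ]
dist 105.8 per row 21.2 turn/row 0.14 end err [-0.2 -0.1 -0.1]
{"offset": [[-0.003, 0.001, 0.042], [-0.003, 0.001, 0.042], [-0.002, 0.002, 0.042], [-0.003, 0.001, 0.042], [-0.002, 0.002, 0.043]], "delta_rot": [[-0.0002, -0.0002, 0.0002], [-0.0002, -0.0002, 0.0002], [-0.0002, -0.0002, 0.0002], [-0.0002, -0.0002, 0.0002], [-0.0002, -0.0002, 0.0002]]}
```

```bash
cat > kin.py <<'E'
import numpy as np
from scipy.optimize import least_squares
from scipy.spatial.transform import Rotation as Rot
Rz=lambda a:Rot.from_euler('z',a).as_matrix();Ry=lambda a:Rot.from_euler('y',a).as_matrix()
S=[([1.115,.286,1.577,0,1.279,-.15],(203.18,643.68,250.3)),([.17,-.355,2.299,-.056,.787,-1.358],(441.5,169,216.9)),
([-.433,-.152,2.218,.554,.619,-2.517],(560.2,-70.5,199.2)),([-.43,-.155,2.22,.557,.621,-2.522],(559.6,-67.7,199.6)),([-.328,-.046,2.25,.459,.392,-2.25],(569.2,-45.8,137.8))]
def fk(q,m):
    a,d,h,L1,L2,e,Lt=m
    R=Rz(q[0]);p=R@np.array([a,d,h])
    R=R@Ry(q[1]);p=p+R@np.array([0,0,L1]);R=R@Ry(q[2]);p=p+R@np.array([e,0,L2])
    R=R@Rz(q[3])@Ry(q[4]);p=p+R@np.array([0,0,Lt]);R=R@Rz(q[5])
    return p,R
def fit():
    f=least_squares(lambda m:np.concatenate([fk(q,m)[0]-np.array(p) for q,p in S]+[0.003*(m-np.array([0,100,300,400,400,0,250]))]),[0,100,300,400,400,0,250]);return f
M=np.load('kin.npy') if __import__('os').path.exists('kin.npy') else None
def ik(P,R,q0):
    lo=np.array([-2.77,-.9,.21,-1.53,.24,-2.84]);hi=np.array([2.77,2.22,2.48,4.67,2.81,2.84])
    def r(q):
        p,Rq=fk(q,M);return np.concatenate([(p-P)/10,Rot.from_matrix(Rq.T@R).as_rotvec()*10])
    f=least_squares(r,np.clip(q0,lo+.01,hi-.01),bounds=(lo,hi));return f.x,np.abs(f.fun).max()
E
python3 - <<'E'
from h import *
import kin
f=kin.fit();print(f.x.round(1),f.fun.round(1)[:15])
np.save('kin.npy',f.x)
p,R,s=pose();print(kin.fk(s['joint_positions'],f.x)[1].round(3),'\n',R.round(3),p.round(1))
E
```

```text
[1.000e-01 1.009e+02 2.415e+02 4.429e+02 5.729e+02 2.160e+01 2.303e+02] [-0.   0.   0.2  0.1 -0.1  0.  -0.1  0.2 -0.2 -0.1  0.  -0.2  0.1 -0.1
  0.2]
[[-0.026 -0.823  0.568]
 [-1.     0.022 -0.014]
 [-0.001 -0.568 -0.823]] 
 [[ 0.026  0.823  0.568]
 [ 1.    -0.022 -0.014]
 [ 0.001  0.568 -0.823]] [569.2 -45.8 137.8]
```

```bash
sed -i 's/R=R@Rz(q\[5\])$/R=R@Rz(q[5]+np.pi)/' kin.py
python3 - <<'E'
from h import *
import kin
q0=pose()[2]['joint_positions']
def t(n,x,y,z,tl,ps):
    q,e=kin.ik(d2w(x,y,z),toolR(tl,ps),q0);print(n,tl,ps,q.round(2),'err',e.round(3))
for tl in(35,40):
  for ps in(-25,-10,0,8):
    t('redpick',-34,-59,53,tl,ps)
    t('Rpush',-5,-60,53,tl,ps)
for tl in(35,40):
  for ps in(-10,0,8,15):
    t('bluepick',-38,62,53,tl,ps);t('Lpush',15,60,53,tl,ps)
for ps in(-40,-25,-15):
    t('stage',-60,-175,50,35,ps);t('stagehi',-60,-175,120,35,ps)
E
```

```text
redpick 35 -25 [-0.23  0.27  2.09 -0.23  0.24 -1.29] err 0.55
Rpush 35 -25 [-0.21  0.32  2.03 -0.26  0.24 -1.24] err 0.409
redpick 35 -10 [-0.3   0.25  2.12  0.73  0.24 -2.51] err 0.077
Rpush 35 -10 [-0.28  0.31  2.05  0.65  0.24 -2.41] err 0.055
redpick 35 0 [-0.34  0.26  2.11  0.89  0.34 -2.84] err 0.068
Rpush 35 0 [-0.32  0.31  2.05  0.87  0.34 -2.8 ] err 0.0
redpick 35 8 [-0.35  0.27  2.08  0.78  0.43 -2.84] err 0.567
Rpush 35 8 [-0.34  0.32  2.02  0.8   0.43 -2.84] err 0.411
redpick 40 -25 [-0.19  0.27  2.09 -0.69  0.24 -0.8 ] err 0.98
Rpush 40 -25 [-0.18  0.32  2.03 -0.66  0.24 -0.82] err 0.888
redpick 40 -10 [-0.32  0.25  2.14  1.05  0.24 -2.84] err 0.417
Rpush 40 -10 [-0.3   0.3   2.08  1.07  0.24 -2.84] err 0.451
redpick 40 0 [-0.33  0.26  2.12  0.92  0.31 -2.84] err 0.796
Rpush 40 0 [-0.31  0.31  2.06  0.93  0.3  -2.84] err 0.647
redpick 40 8 [-0.35  0.27  2.09  0.81  0.4  -2.84] err 1.273
Rpush 40 8 [-0.33  0.32  2.03  0.83  0.4  -2.84] err 1.121
bluepick 35 -10 [-0.07  0.22  2.14  0.1   0.24 -1.7 ] err 0.683
Lpush 35 -10 [-0.05  0.32  2.02  0.03  0.24 -1.62] err 0.478
blu
[... 508 characters left out ...]
  2.19  1.06  0.24 -2.84] err 0.478
Lpush 40 0 [-0.12  0.31  2.07  1.08  0.24 -2.84] err 0.514
bluepick 40 8 [-0.14  0.22  2.17  0.96  0.27 -2.84] err 0.708
Lpush 40 8 [-0.12  0.31  2.06  0.97  0.27 -2.84] err 0.487
bluepick 40 15 [-0.16  0.22  2.15  0.86  0.35 -2.84] err 1.109
Lpush 40 15 [-0.14  0.32  2.03  0.87  0.36 -2.84] err 0.886
stage 35 -40 [-0.39  0.3   2.06 -0.51  0.24 -0.93] err 0.3
stagehi 35 -40 [-0.39  0.16  2.07 -0.31  0.32 -1.14] err 0.0
stage 35 -25 [-0.47  0.28  2.08  0.51  0.24 -2.22] err 0.334
stagehi 35 -25 [-0.46  0.15  2.09  0.31  0.31 -2.  ] err 0.0
stage 35 -15 [-0.51  0.28  2.09  0.86  0.29 -2.73] err 0.0
stagehi 35 -15 [-0.51  0.15  2.08  0.6   0.39 -2.45] err 0.0
```

Run:
```python
from h import *
import kin
q0=pose()[2]['joint_positions']
def t(n,x,y,z,tl,ps):
    q,e=kin.ik(d2w(x,y,z),toolR(tl,ps),q0);print(n,tl,ps,q.round(2),'err',e.round(3))
for tl in(30,32):
  for ps in(-15,-8,-4,):
    t('redpick',-34,-59,55,tl,ps)
    t('redlift',-45,-59,95,tl,ps)
    t('Rpush',-5,-60,55,tl,ps)
for tl in(30,32,34):
  for ps in(0,4):
    t('bluepick',-38,62,55,tl,ps);t('bluelift',-60,62,100,tl,ps);t('Lpush',12,60,55,tl,ps)
for ps in(-30,-25,-20):
    t('stage',-60,-175,50,30,ps)
```

```text
redpick 30 -15 [-0.27  0.26  2.08  0.27  0.29 -1.96] err 0.0
redlift 30 -15 [-0.28  0.16  2.1   0.22  0.36 -1.92] err 0.0
Rpush 30 -15 [-0.25  0.31  2.01  0.22  0.3  -1.89] err 0.0
redpick 30 -8 [-0.3   0.26  2.08  0.47  0.33 -2.28] err 0.0
redlift 30 -8 [-0.31  0.16  2.1   0.4   0.4  -2.21] err 0.0
Rpush 30 -8 [-0.28  0.31  2.01  0.43  0.34 -2.22] err 0.0
redpick 30 -4 [-0.31  0.26  2.08  0.56  0.36 -2.44] err 0.0
redlift 30 -4 [-0.32  0.17  2.1   0.48  0.43 -2.36] err 0.0
Rpush 30 -4 [-0.29  0.31  2.01  0.52  0.37 -2.38] err 0.0
redpick 32 -15 [-0.28  0.25  2.1   0.34  0.25 -2.03] err 0.0
redlift 32 -15 [-0.28  0.16  2.12  0.27  0.32 -1.97] err 0.0
Rpush 32 -15 [-0.25  0.31  2.03  0.28  0.26 -1.95] err 0.0
redpick 32 -8 [-0.3   0.26  2.1   0.58  0.29 -2.39] err 0.0
redlift 32 -8 [-0.31  0.16  2.12  0.48  0.36 -2.29] err 0.0
Rpush 32 -8 [-0.28  0.31  2.03  0.52  0.3  -2.31] err 0.0
redpick 32 -4 [-0.32  0.26  2.1   0.67  0.33 -2.55] err 0.0
redlift 32 -4 [-0.33  0.16  2.12  0.56  0.4  -2.44] err 0.0
Rpush 32 -4 [-0.3   0.31  2.03  0.62  0.33 -2.48] err 0.0
bluepick 30 0 [-0.11  0.22
[... 514 characters left out ...]
32 4 [-0.13  0.22  2.15  0.63  0.3  -2.47] err 0.0
bluelift 32 4 [-0.14  0.09  2.19  0.51  0.38 -2.35] err 0.0
Lpush 32 4 [-0.1   0.31  2.03  0.56  0.31 -2.38] err 0.0
bluepick 34 0 [-0.11  0.21  2.16  0.65  0.24 -2.42] err 0.045
bluelift 34 0 [-0.12  0.08  2.21  0.49  0.31 -2.26] err 0.0
Lpush 34 0 [-0.09  0.31  2.04  0.55  0.25 -2.3 ] err 0.0
bluepick 34 4 [-0.13  0.22  2.16  0.77  0.27 -2.6 ] err 0.0
bluelift 34 4 [-0.14  0.08  2.21  0.6   0.35 -2.44] err 0.0
Lpush 34 4 [-0.11  0.31  2.04  0.68  0.28 -2.49] err 0.0
stage 30 -30 [-0.44  0.29  2.05  0.1   0.27 -1.71] err 0.0
stage 30 -25 [-0.46  0.29  2.06  0.28  0.29 -1.98] err 0.0
stage 30 -20 [-0.48  0.29  2.06  0.44  0.32 -2.22] err 0.0
```

Run:
```python
from h import *
st()
R=toolR(30,-8);B=np.array([631.8,-54.3,55.])
plan(B-75*R[:,2],R,4)
```

```text
t 2.7 tcp [569.2 -45.8 137.8] dock [-94.7 -42.  137.8] z [ 0.568 -0.014 -0.823] x [0.026 1.    0.001] gap 66.1 F [ 1.45 -0.31  0.29] q [-0.328 -0.046  2.25   0.459  0.392 -2.25 ]
dist 31.9 per row 8.0 turn/row 1.2 end err [ 0.1 -0.  -0.2]
{"offset": [[-0.004, 0.005, 0.015], [-0.004, 0.006, 0.014], [-0.004, 0.006, 0.014], [-0.004, 0.006, 0.014]], "delta_rot": [[0.0032, 0.0005, -0.0009], [0.0032, 0.0005, -0.0009], [0.0032, 0.0005, -0.0009], [0.0032, 0.0005, -0.0009]]}
```

>>> carry_out(offset=[[-0.004,0.005,0.015],[-0.004,0.006,0.014],[-0.004,0.006,0.014],[-0.004,0.006,0.014],[0,0,0]], delta_rot=[[0.0032,0.0005,-0.0009],[0.0032,0.0005,-0.0009],[0.0032,0.0005,-0.0009],[0.0032,0.0005,-0.0009],[0,0,0]], fingers=[66,66,66,66,66])

```text
time_s: 3.32
tcp_pos: [596.4, -56.6, 122.0]
tcp_rot: [0.185, 0.683, 0.682, 0.183]
ft_force: [0.2, 0.2, 0.6]
finger_gap: 66.0
```

Run:
```python
from h import *
st()
save('wrist','w3'); st()
import kin
p,R,s=pose();print('fk',kin.fk(s['joint_positions'],kin.M)[0].round(1))
im=cv2.imread('pics/w3.png');cv2.imwrite('pics/w3b.png',cv2.resize(im,None,fx=1.5,fy=1.5))
R=toolR(30,-8);B=np.array([631.8,-54.3,55.])
plan(B,R,4)
```

```text
t 3.325 tcp [596.4 -56.6 122. ] dock [-69.3 -56.4 122. ] z [ 0.503 -0.003 -0.864] x [ 0.003  1.    -0.002] gap 66.0 F [0.18 0.24 0.6 ] q [-0.326  0.064  2.153  0.374  0.447 -2.193]
t 3.375 tcp [595.9 -56.3 121.9] dock [-69.7 -56.1 121.9] z [ 0.503 -0.003 -0.864] x [ 0.003  1.    -0.002] gap 66.1 F [ 0.4  -0.2  -0.29] q [-0.326  0.064  2.154  0.374  0.447 -2.193]
fk [595.8 -56.3 122. ]
dist 76.0 per row 19.0 turn/row 0.06 end err [-0.1  0.2  0.1]
{"offset": [[0.001, -0.001, 0.038], [0.001, -0.001, 0.038], [0.001, -0.002, 0.038], [0.001, -0.001, 0.038]], "delta_rot": [[0.0001, 0.0001, -0.0], [0.0001, 0.0001, -0.0], [0.0001, 0.0001, -0.0], [0.0001, 0.0001, -0.0]]}
```

View pics/w3b.png

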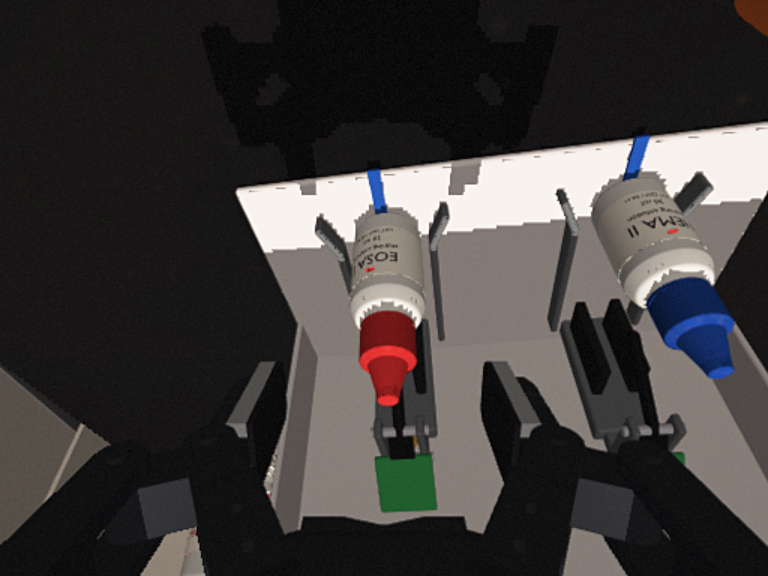

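The wrist view shows the red bottle (385,310) between the pads (260 and 505). It is the only red-capped white bottle in the dock. I'll re-measure from this settled picture.

```bash
cat >> h.py <<'E'
from scipy.optimize import least_squares
def bot(z,cx,cy,lo=22,hi=62,rad=26,dock=True):
    P=cloud(z)
    ctr=d2w(cx,cy)[:2] if dock else np.array([cx,cy])
    m=(np.hypot(P[...,0]-ctr[0],P[...,1]-ctr[1])<rad)&(P[...,2]>lo)&(P[...,2]<hi)&(z['d']>0);Q=P[m]
    f=least_squares(lambda q:np.hypot(Q[:,0]-q[0],Q[:,1]-q[1])-17.5,ctr,loss='soft_l1')
    print('bottle world',f.x.round(1),'dock',w2d(f.x).round(1),len(Q),np.abs(f.fun).mean().round(2));return f.x
E
python3 - <<'E'
from h import *
z=load('w3');c=lambda x,y:((x+.5)/1.5-.5,(y+.5)/1.5-.5)
bot(z,-34,-59);bot(z,-38,62)
g=cv2.cvtColor(z['im'],cv2.COLOR_RGB2GRAY)
for n,u,v,h in (('front r',237,190,5),('bl R',375,170,5),('bl L',642,136,5),('railRr',318,218,17),('railRl',445,204,17),('railLr',561,190,17)):
    P=onplane(z,*c(u,v),h);print(n,P.round(1),w2d(P).round(1))
E
```

```text
bottle world [631.9 -54.3] dock [-33.8 -59.1] 2182 0.67
bottle world [610.9  65.8] dock [-38.   62.8] 3066 0.71
front r [ 601.6 -127.7    5. ] [ -74.  -127.6    5. ]
bl R [590.3 -60.1   5. ] [-75.9 -59.    5. ]
bl L [573.   57.9   5. ] [-76.6  60.2   5. ]
railRr [609.3 -87.8  17. ] [-60.9 -89.1  17. ]
railRl [600.9 -27.2  17. ] [-60.8 -28.   17. ]
railLr [593.   24.9  17. ] [-61.4  24.8  17. ]
```

>>> carry_out(offset=[[0.001,-0.001,0.038],[0.001,-0.001,0.038],[0.001,-0.001,0.038],[0.001,-0.001,0.038],[0,0,0]], delta_rot=[[0,0,0],[0,0,0],[0,0,0],[0,0,0],[0,0,0]], fingers=[66,66,66,66,66])

```text
time_s: 4.0
tcp_pos: [631.3, -54.0, 53.9]
tcp_rot: [0.184, 0.684, 0.682, 0.183]
ft_force: [0.0, -0.0, 1.0]
finger_gap: 65.6
```

Run:
```python
from h import *
st()
```

```text
t 4.0 tcp [631.3 -54.   53.9] dock [-34.4 -58.7  53.9] z [ 0.501 -0.002 -0.866] x [ 0.002  1.    -0.001] gap 65.6 F [ 0.03 -0.05  0.98] q [-0.299  0.26   2.085  0.473  0.324 -2.282]
```

>>> carry_out(offset=[[0,0,0],[0,0,0],[0,0,0],[0,0,0],[0,0,0]], delta_rot=[[0,0,0],[0,0,0],[0,0,0],[0,0,0],[0,0,0]], fingers=[50,42,30,30,30], force=40)

```text
time_s: 4.62
tcp_pos: [632.8, -54.6, 56.6]
tcp_rot: [0.186, 0.683, 0.682, 0.184]
ft_force: [-3.0, -0.0, 6.2]
finger_gap: 33.7
```

Run:
```python
from h import *
st()
p,R,s=pose()
plan(p+np.array([0,0,60.])-np.append(d2w(14,0)[:2]-d2w(0,0)[:2],0),toolR(30,-8),4)
```

```text
t 4.625 tcp [632.8 -54.6  56.6] dock [-33.  -59.5  56.6] z [ 0.505 -0.004 -0.863] x [ 0.003  1.    -0.003] gap 33.7 F [-3.03 -0.03  6.24] q [-0.299  0.257  2.083  0.474  0.324 -2.282]
dist 61.6 per row 15.4 turn/row 0.09 end err [ 0.3 -0.1 -0.1]
{"offset": [[-0.001, 0.009, -0.029], [-0.001, 0.009, -0.03], [-0.001, 0.009, -0.029], [-0.001, 0.009, -0.03]], "delta_rot": [[0.0002, 0.0001, -0.0], [0.0002, 0.0001, -0.0], [0.0002, 0.0001, -0.0], [0.0002, 0.0001, -0.0]]}
```

>>> carry_out(offset=[[-0.001,0.009,-0.029],[-0.001,0.009,-0.03],[-0.001,0.009,-0.029],[-0.001,0.009,-0.03],[0,0,0]], delta_rot=[[0,0,0],[0,0,0],[0,0,0],[0,0,0],[0,0,0]], fingers=[30,30,30,30,30])

```text
time_s: 5.25
tcp_pos: [618.9, -56.6, 118.0]
tcp_rot: [0.187, 0.683, 0.682, 0.184]
ft_force: [-0.1, 0.7, -2.2]
finger_gap: 33.7
```

Run:
```python
from h import *
st()
save('wrist','w4')
im=cv2.imread('pics/w4.png');cv2.imwrite('pics/w4b.png',im)
# move out to x=-85 then to stage
plan(d2w(-70,-178,125),toolR(30,-22),5)
```

```text
t 5.25 tcp [618.9 -56.6 118. ] dock [-47.  -59.6 118. ] z [ 0.506 -0.005 -0.862] x [ 0.003  1.    -0.004] gap 33.7 F [-0.14  0.74 -2.22] q [-0.311  0.119  2.104  0.367  0.434 -2.176]
dist 121.1 per row 24.2 turn/row 2.78 end err [-0.   0.1 -0.2]
{"offset": [[-0.048, -0.0, -0.004], [-0.048, 0.002, -0.003], [-0.048, 0.004, -0.001], [-0.049, 0.005, -0.0], [-0.048, 0.008, 0.0]], "delta_rot": [[0.0002, -0.0038, 0.0067], [0.0002, -0.0038, 0.0067], [0.0002, -0.0038, 0.0067], [0.0002, -0.0038, 0.0067], [0.0002, -0.0038, 0.0067]]}
```

View pics/w4b.png

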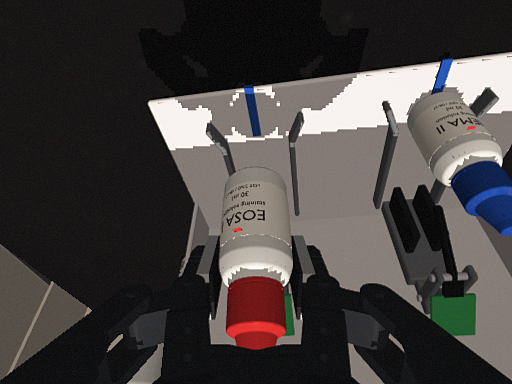

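The red bottle (255,230) is held upright and clear of the rails. I'm carrying it to the free table on the dock's right.

>>> carry_out(offset=[[-0.048,0,-0.004],[-0.048,0.002,-0.003],[-0.048,0.004,-0.001],[-0.049,0.005,0],[-0.048,0.008,0]], delta_rot=[[0.0002,-0.0038,0.0067],[0.0002,-0.0038,0.0067],[0.0002,-0.0038,0.0067],[0.0002,-0.0038,0.0067],[0.0002,-0.0038,0.0067]], fingers=[30,30,30,30,30])

```text
time_s: 5.92
tcp_pos: [612.0, -179.0, 123.9]
tcp_rot: [0.203, 0.763, 0.593, 0.158]
ft_force: [-0.0, 0.1, -1.4]
finger_gap: 33.7
```

Run:
```python
from h import *
st()
plan(d2w(-70,-178,55),toolR(30,-22),4)
```

```text
t 5.925 tcp [ 612.  -179.   123.9] dock [ -70.8 -179.8  123.9] z [ 0.482 -0.123 -0.867] x [ 0.246  0.969 -0.   ] gap 33.7 F [-0.02  0.13 -1.39] q [-0.487  0.144  2.059  0.276  0.444 -2.029]
dist 68.9 per row 17.2 turn/row 0.06 end err [ 0.3 -0.1 -0.1]
{"offset": [[0.001, -0.017, 0.03], [0.001, -0.017, 0.03], [0.001, -0.017, 0.03], [0.001, -0.018, 0.029]], "delta_rot": [[-0.0001, 0.0001, -0.0001], [-0.0001, 0.0001, -0.0001], [-0.0001, 0.0001, -0.0001], [-0.0001, 0.0001, -0.0001]]}
```

>>> carry_out(offset=[[0.001,-0.017,0.03],[0.001,-0.017,0.03],[0.001,-0.017,0.03],[0.001,-0.018,0.029],[0,0,0]], delta_rot=[[0,0,0],[0,0,0],[0,0,0],[0,0,0],[0,0,0]], fingers=[30,30,30,30,30])

```text
time_s: 6.55
tcp_pos: [611.6, -174.1, 53.0]
tcp_rot: [0.202, 0.762, 0.595, 0.158]
ft_force: [-0.1, -0.2, -1.2]
finger_gap: 34.2
```

Run:
```python
from h import *
st(); save('wrist','w5');st()
```

```text
t 6.55 tcp [ 611.6 -174.1   53. ] dock [ -70.5 -175.    53. ] z [ 0.481 -0.119 -0.869] x [0.242 0.97  0.001] gap 34.2 F [-0.09 -0.17 -1.19] q [-0.479  0.267  2.077  0.386  0.313 -2.145]
t 6.6 tcp [ 612.1 -174.4   54. ] dock [ -70.1 -175.3   54. ] z [ 0.482 -0.12  -0.868] x [0.242 0.97  0.   ] gap 33.9 F [ 0.22  0.34 -0.92] q [-0.479  0.265  2.077  0.385  0.314 -2.144]
```

View pics/w5.png

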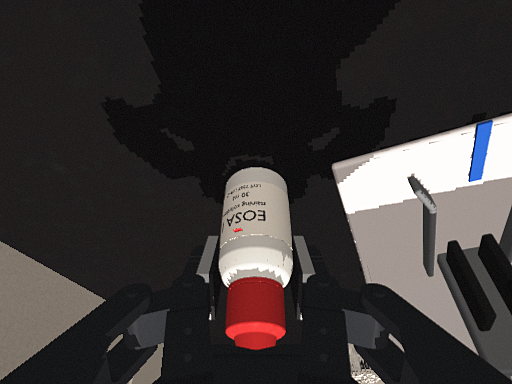

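The red bottle hangs just above the table and clear of the dock plate (corner at 335,165). I'm lowering it slowly until it touches.

>>> carry_out(offset=[[0,-0.001,0.0018],[0,-0.001,0.0018],[0,0,0],[0,0,0],[0,0,0]], delta_rot=[[0,0,0],[0,0,0],[0,0,0],[0,0,0],[0,0,0]], fingers=[30,30,30,30,30])

```text
time_s: 7.22
tcp_pos: [612.5, -175.0, 53.2]
tcp_rot: [0.203, 0.761, 0.595, 0.159]
ft_force: [-1.0, 0.0, -0.6]
finger_gap: 33.6
```

>>> carry_out(offset=[[0,-0.001,0.0018],[0,0,0],[0,0,0],[0,0,0],[0,0,0]], delta_rot=[[0,0,0],[0,0,0],[0,0,0],[0,0,0],[0,0,0]], fingers=[30,30,30,30,30])

```text
time_s: 7.85
tcp_pos: [612.5, -175.0, 52.1]
tcp_rot: [0.203, 0.761, 0.595, 0.159]
ft_force: [-0.6, -0.5, -1.4]
finger_gap: 34.5
```

>>> carry_out(offset=[[0,-0.001,0.0018],[0,-0.0005,0.0009],[0,0,0],[0,0,0],[0,0,0]], delta_rot=[[0,0,0],[0,0,0],[0,0,0],[0,0,0],[0,0,0]], fingers=[30,30,30,30,30])

```text
time_s: 8.48
tcp_pos: [612.9, -175.1, 51.4]
tcp_rot: [0.204, 0.761, 0.595, 0.159]
ft_force: [-4.9, 1.7, 5.0]
finger_gap: 34.2
```

>>> carry_out(offset=[[0,0.0005,-0.001],[0,0,0],[0,0,0],[0,0,0],[0,0,0]], delta_rot=[[0,0,0],[0,0,0],[0,0,0],[0,0,0],[0,0,0]], fingers=[30,36,42,55,66])

```text
time_s: 9.1
tcp_pos: [612.5, -175.0, 51.0]
tcp_rot: [0.203, 0.761, 0.595, 0.159]
ft_force: [-0.2, 0.4, 0.3]
finger_gap: 66.2
```

Run:
```python
from h import *
st()
p,R,s=pose();plan(p-R[:,2]*110,R,4)
```

```text
t 9.1 tcp [ 612.5 -175.    51. ] dock [ -69.7 -176.    51. ] z [ 0.483 -0.121 -0.867] x [ 0.242  0.97  -0.   ] gap 66.2 F [-0.19  0.38  0.3 ] q [-0.48   0.272  2.076  0.395  0.306 -2.154]
dist 110.0 per row 27.5 turn/row 0.0 end err [-0.  0.  0.]
{"offset": [[0.0, 0.0, -0.055], [0.0, -0.0, -0.055], [-0.0, -0.0, -0.055], [-0.0, -0.0, -0.055]], "delta_rot": [[0.0, 0.0, 0.0], [0.0, 0.0, 0.0], [0.0, 0.0, 0.0], [0.0, 0.0, 0.0]]}
```

>>> carry_out(offset=[[0,0,-0.055],[0,0,-0.055],[0,0,-0.055],[0,0,-0.055],[0,0,0]], delta_rot=[[0,0,0],[0,0,0],[0,0,0],[0,0,0],[0,0,0]], fingers=[66,66,66,66,66])

```text
time_s: 9.72
tcp_pos: [560.0, -162.2, 148.9]
tcp_rot: [0.205, 0.761, 0.594, 0.159]
ft_force: [-0.4, -0.4, 0.2]
finger_gap: 66.0
```

Run:
```python
from h import *
st();save('wrist','w6');st()
R=toolR(30,2);B=np.array([610.9,65.8,55.])
plan(B-95*R[:,2],R,5)
bot(load('w6'),-70,-176,lo=15,hi=60)
import kin;print(kin.ik(B-95*R[:,2],R,pose()[2]['joint_positions']))
```

```text
t 9.725 tcp [ 560.  -162.2  148.9] dock [-119.9 -156.   148.9] z [ 0.487 -0.123 -0.865] x [ 0.242  0.97  -0.002] gap 66.0 F [-0.43 -0.43  0.25] q [-0.508 -0.018  2.178  0.28   0.487 -2.049]
t 9.775 tcp [ 559.7 -161.9  147.4] dock [-120.2 -155.7  147.4] z [ 0.485 -0.122 -0.866] x [ 0.242  0.97  -0.001] gap 66.2 F [0.75 0.01 0.  ] q [-0.508 -0.016  2.179  0.28   0.487 -2.049]
dist 219.8 per row 44.0 turn/row 4.8 end err [0.  0.2 0.1]
{"offset": [[0.086, -0.019, -0.006], [0.087, -0.013, -0.003], [0.088, -0.006, 0.001], [0.087, -0.0, 0.005], [0.087, 0.006, 0.008]], "delta_rot": [[-0.0, 0.0067, -0.0115], [-0.0, 0.0067, -0.0115], [-0.0, 0.0067, -0.0115], [-0.0, 0.0067, -0.0115], [-0.0, 0.0067, -0.0115]]}
bottle world [ 612.  -173.7] dock [ -70.1 -174.6] 1863 1.18
(array([-0.1416741 , -0.03453058,  2.21876297,  0.34303445,  0.47955274,
       -2.15321297]), np.float64(3.410605131648481e-14))
```

View pics/w6.png

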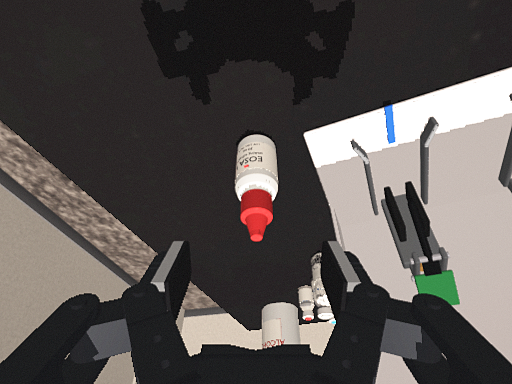

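The red bottle (257,185) stands upright on the table. Next is the blue bottle in the left bay. It is the only white bottle with a blue cap, and the turquoise, purple and orange ones are single-coloured bottles outside the dock.

>>> carry_out(offset=[[0.086,-0.019,-0.006],[0.087,-0.013,-0.003],[0.088,-0.006,0.001],[0.087,0,0.005],[0.087,0.006,0.008]], delta_rot=[[0,0.0067,-0.0115],[0,0.0067,-0.0115],[0,0.0067,-0.0115],[0,0.0067,-0.0115],[0,0.0067,-0.0115]], fingers=[66,66,66,66,66])

```text
time_s: 10.4
tcp_pos: [563.2, 59.1, 134.8]
tcp_rot: [0.164, 0.621, 0.741, 0.198]
ft_force: [0.6, -0.2, -0.3]
finger_gap: 65.7
```

>>> carry_out(offset=[[0,0,0],[0,0,0],[0,0,0],[0,0,0],[0,0,0]], delta_rot=[[0,0,0],[0,0,0],[0,0,0],[0,0,0],[0,0,0]], fingers=[64,64,64,64,64])

```text
time_s: 11.02
tcp_pos: [563.8, 57.0, 136.6]
tcp_rot: [0.165, 0.622, 0.739, 0.198]
ft_force: [0.4, 0.9, 0.1]
finger_gap: 64.1
```

Run:
```python
from h import *
save('wrist','w7');st()
B=bot(load('w7'),-38,62)
R=toolR(30,2);
plan(np.append(B,55),R,4)
```

```text
t 11.075 tcp [563.8  57.1 136.6] dock [-85.8  60.7 136.6] z [ 0.491  0.088 -0.867] x [-0.172  0.985  0.002] gap 64.2 F [0.08 0.3  0.13] q [-0.143 -0.034  2.219  0.345  0.481 -2.154]
bottle world [610.8  65.8] dock [-38.   62.7] 1839 0.7
dist 94.6 per row 23.7 turn/row 0.04 end err [ 0.2 -0.2 -0. ]
{"offset": [[0.0, 0.0, 0.047], [0.0, 0.0, 0.047], [0.0, 0.001, 0.048], [0.001, 0.0, 0.047]], "delta_rot": [[-0.0001, -0.0001, -0.0001], [-0.0001, -0.0001, -0.0001], [-0.0001, -0.0001, -0.0001], [-0.0001, -0.0001, -0.0001]]}
```

View pics/w7.png

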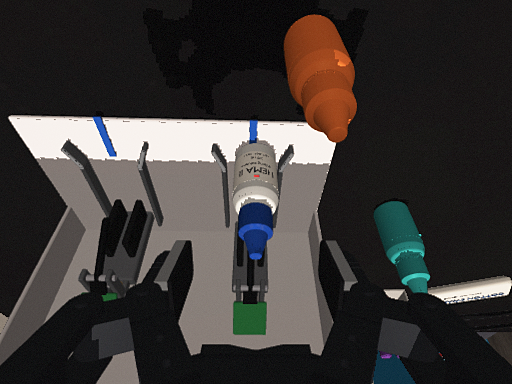

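Run:
```python
from h import *
bot(load('w7'),-138,97,lo=20,hi=60,rad=28)
bot(load('w7'),-132,92,lo=75,hi=100,rad=28)
```

```text
bottle world [512.  85.] dock [-133.2   95.5] 3006 1.42
bottle world [520.9  90.6] dock [-123.7   99.8] 2237 2.97
```

>>> carry_out(offset=[[0,0,0.047],[0,0,0.047],[0,0.001,0.048],[0.001,0,0.047],[0,0,0]], delta_rot=[[0,0,0],[0,0,0],[0,0,0],[0,0,0],[0,0,0]], fingers=[62,60,60,60,60])

```text
time_s: 11.7
tcp_pos: [609.7, 66.6, 53.1]
tcp_rot: [0.164, 0.622, 0.74, 0.197]
ft_force: [0.1, 0.2, -0.1]
finger_gap: 60.1
```

>>> carry_out(offset=[[0,0,0],[0,0,0],[0,0,0],[0,0,0],[0,0,0]], delta_rot=[[0,0,0],[0,0,0],[0,0,0],[0,0,0],[0,0,0]], fingers=[50,42,30,30,30])

```text
time_s: 12.32
tcp_pos: [611.1, 66.3, 56.2]
tcp_rot: [0.166, 0.621, 0.739, 0.199]
ft_force: [-3.7, -1.8, 6.0]
finger_gap: 34.0
```

Run:
```python
from h import *
st()
p,R,s=pose()
plan(p+np.array([0,0,60.])-np.append(d2w(22,0)[:2]-d2w(0,0)[:2],0),R,4)
```

```text
t 12.325 tcp [611.1  66.3  56.2] dock [-37.7  63.2  56.2] z [ 0.492  0.088 -0.866] x [-0.173  0.985  0.002] gap 34.0 F [-3.72 -1.84  6.05] q [-0.111  0.22   2.13   0.47   0.318 -2.268]
dist 63.9 per row 16.0 turn/row 0.0 end err [ 0.  -0.1 -0.1]
{"offset": [[0.0, 0.005, -0.031], [0.001, 0.006, -0.032], [0.0, 0.005, -0.031], [0.001, 0.006, -0.032]], "delta_rot": [[0.0, 0.0, 0.0], [0.0, 0.0, 0.0], [0.0, 0.0, 0.0], [0.0, 0.0, 0.0]]}
```

>>> carry_out(offset=[[0,0.006,-0.03],[0,0.006,-0.031],[0,0.006,-0.031],[0,0.006,-0.032],[0,0,0]], delta_rot=[[0,0,0],[0,0,0],[0,0,0],[0,0,0],[0,0,0]], fingers=[30,30,30,30,30])

```text
time_s: 12.95
tcp_pos: [590.3, 62.9, 115.4]
tcp_rot: [0.166, 0.621, 0.74, 0.199]
ft_force: [0.1, -0.6, -0.6]
finger_gap: 34.0
```

Run:
```python
from h import *
st()
plan(d2w(-60,-59.5,112),toolR(30,-8),5)
plan(d2w(-60,-59.5,112),toolR(30,-8),4)
```

```text
t 12.95 tcp [590.3  62.9 115.4] dock [-58.8  62.7 115.4] z [ 0.492  0.088 -0.866] x [-0.173  0.985  0.002] gap 34.0 F [ 0.08 -0.64 -0.65] q [-0.123  0.065  2.166  0.361  0.431 -2.159]
dist 122.3 per row 24.5 turn/row 2.0 end err [-0.1 -0.   0.2]
{"offset": [[-0.049, -0.003, 0.0], [-0.049, -0.001, 0.001], [-0.049, 0.001, 0.002], [-0.049, 0.002, 0.002], [-0.048, 0.003, 0.004]], "delta_rot": [[-0.0, -0.0028, 0.0048], [-0.0, -0.0028, 0.0048], [-0.0, -0.0028, 0.0048], [-0.0, -0.0028, 0.0048], [-0.0, -0.0028, 0.0048]]}
dist 122.3 per row 30.6 turn/row 2.5 end err [ 0.1 -0.   0. ]
{"offset": [[-0.061, -0.003, 0.0], [-0.061, -0.001, 0.001], [-0.061, 0.001, 0.003], [-0.061, 0.004, 0.004]], "delta_rot": [[-0.0, -0.0035, 0.006], [-0.0, -0.0035, 0.006], [-0.0, -0.0035, 0.006], [-0.0, -0.0035, 0.006]]}
```

>>> carry_out(offset=[[-0.061,-0.003,0],[-0.061,-0.001,0.001],[-0.061,0.001,0.003],[-0.061,0.004,0.004],[0,0,0]], delta_rot=[[0,-0.0035,0.006],[0,-0.0035,0.006],[0,-0.0035,0.006],[0,-0.0035,0.006],[0,0,0]], fingers=[30,30,30,30,30])

```text
time_s: 13.58
tcp_pos: [605.6, -59.7, 110.0]
tcp_rot: [0.182, 0.685, 0.682, 0.182]
ft_force: [0.7, -0.2, -1.9]
finger_gap: 34.0
```

Run:
```python
from h import *
st();save('wrist','w8');st()
plan(d2w(-43,-59.3,65),toolR(30,-8),4)
```

```text
t 13.575 tcp [605.6 -59.7 110. ] dock [-60.6 -60.8 110. ] z [ 0.497 -0.    -0.868] x [0.003 1.    0.002] gap 34.0 F [ 0.65 -0.18 -1.91] q [-0.326  0.108  2.131  0.388  0.434 -2.207]
t 13.625 tcp [605.2 -58.6 109.8] dock [-60.8 -59.7 109.8] z [ 0.496  0.001 -0.868] x [0.002 1.    0.002] gap 33.9 F [-0.2  -0.15 -2.04] q [-0.325  0.107  2.132  0.388  0.435 -2.207]
dist 48.2 per row 12.1 turn/row 0.07 end err [ 0.  -0.2 -0.2]
{"offset": [[0.001, -0.003, 0.024], [0.002, -0.004, 0.024], [0.001, -0.004, 0.024], [0.002, -0.003, 0.023]], "delta_rot": [[-0.0002, -0.0001, -0.0001], [-0.0002, -0.0001, -0.0001], [-0.0002, -0.0001, -0.0001], [-0.0002, -0.0001, -0.0001]]}
```

View pics/w8.png

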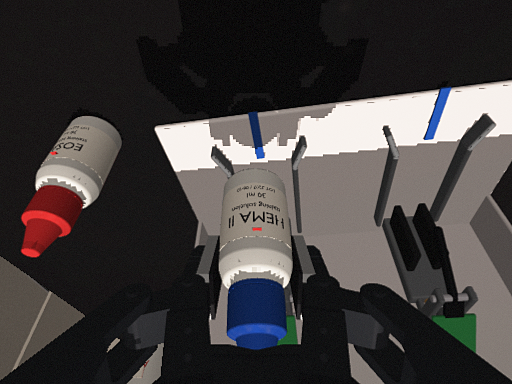

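>>> carry_out(offset=[[0.001,-0.003,0.024],[0.002,-0.004,0.024],[0.001,-0.004,0.024],[0.002,-0.003,0.023],[0,0,0]], delta_rot=[[0,0,0],[0,0,0],[0,0,0],[0,0,0],[0,0,0]], fingers=[30,30,30,30,30])

```text
time_s: 14.25
tcp_pos: [622.9, -54.8, 64.8]
tcp_rot: [0.181, 0.684, 0.683, 0.182]
ft_force: [-0.7, -0.7, -1.4]
finger_gap: 34.1
```

Run:
```python
from h import *
st()
plan(d2w(-40,-59.3,57.5),toolR(30,-8),3,dec=4)
```

```text
t 14.25 tcp [622.9 -54.8  64.8] dock [-42.8 -58.3  64.8] z [ 0.496  0.001 -0.868] x [0.001 1.    0.002] gap 34.1 F [-0.71 -0.66 -1.44] q [-0.306  0.225  2.101  0.455  0.351 -2.268]
dist 7.9 per row 2.6 turn/row 0.1 end err [-0. -0.  0.]
{"offset": [[-0.0004, -0.0007, 0.0052], [-0.0004, -0.0008, 0.0052], [-0.0004, -0.0007, 0.0052]], "delta_rot": [[-0.0002, -0.0001, -0.0001], [-0.0002, -0.0001, -0.0001], [-0.0002, -0.0001, -0.0001]]}
```

>>> carry_out(offset=[[-0.0005,-0.001,0.005],[-0.0005,-0.001,0.005],[-0.0005,0,0.005],[0,0,0],[0,0,0]], delta_rot=[[0,0,0],[0,0,0],[0,0,0],[0,0,0],[0,0,0]], fingers=[30,30,30,30,30])

```text
time_s: 14.88
tcp_pos: [626.3, -56.1, 59.6]
tcp_rot: [0.182, 0.684, 0.683, 0.183]
ft_force: [-1.0, -0.1, -1.2]
finger_gap: 33.7
```

Run:
```python
from h import *
st()
p,R,s=pose()
ex=d2w(1,0)-d2w(0,0)
print('1mm dock x in units', (R.T@ex/500).round(5),'1mm up',(R.T@[0,0,1]/500).round(5),'1mm left',(R.T@(d2w(0,1)-d2w(0,0))/500).round(5))
```

```text
t 14.875 tcp [626.3 -56.1  59.6] dock [-39.6 -60.1  59.6] z [ 0.498  0.    -0.867] x [0.001 1.    0.001] gap 33.7 F [-0.98 -0.14 -1.18] q [-0.307  0.241  2.094  0.47   0.339 -2.284]
1mm dock x in units [0.00028 0.00172 0.00099] 1mm up [ 0.       0.001   -0.00173] 1mm left [ 0.00198 -0.00024 -0.00014]
```

>>> carry_out(offset=[[0.001,-0.002,0.0035],[0,0,0],[0.0005,0.0035,0.002],[0.0005,0.0035,0.002],[0,0,0]], delta_rot=[[0,0,0],[0,0,0],[0,0,0],[0,0,0],[0,0,0]], fingers=[30,30,30,30,30])

```text
time_s: 15.5
tcp_pos: [630.6, -55.1, 57.6]
tcp_rot: [0.182, 0.684, 0.683, 0.183]
ft_force: [0.6, 0.5, -2.0]
finger_gap: 34.2
```

Run:
```python
from h import *
st()
```

```text
t 15.5 tcp [630.6 -55.1  57.6] dock [-35.2 -59.7  57.6] z [ 0.498  0.    -0.867] x [0.001 1.    0.001] gap 34.2 F [ 0.56  0.5  -2.03] q [-0.302  0.253  2.085  0.468  0.336 -2.279]
```

>>> carry_out(offset=[[0.0005,0.0035,0.002],[0.0005,0.0035,0.002],[0.0005,0.0035,0.002],[0.0005,0.0035,0.002],[0,0,0]], delta_rot=[[0,0,0],[0,0,0],[0,0,0],[0,0,0],[0,0,0]], fingers=[30,30,30,30,30])

```text
time_s: 16.12
tcp_pos: [638.1, -54.0, 57.1]
tcp_rot: [0.182, 0.684, 0.683, 0.182]
ft_force: [-1.0, -0.2, -1.0]
finger_gap: 33.9
```

Run:
```python
from h import *
st()
```

```text
t 16.125 tcp [638.1 -54.   57.1] dock [-27.6 -59.7  57.1] z [ 0.497  0.001 -0.867] x [0.001 1.    0.001] gap 33.9 F [-1.   -0.16 -0.95] q [-0.296  0.268  2.066  0.455  0.338 -2.26 ]
```

>>> carry_out(offset=[[0.0005,0.0035,0.002],[0.0005,0.0035,0.002],[0.0005,0.0035,0.002],[0.0005,0.0035,0.002],[0,0,0]], delta_rot=[[0,0,0],[0,0,0],[0,0,0],[0,0,0],[0,0,0]], fingers=[30,30,30,30,30])

```text
time_s: 16.75
tcp_pos: [646.8, -53.0, 57.7]
tcp_rot: [0.182, 0.684, 0.683, 0.183]
ft_force: [-1.8, 0.5, -2.3]
finger_gap: 34.1
```

Run:
```python
from h import *
st()
```

```text
t 16.75 tcp [646.8 -53.   57.7] dock [-18.8 -59.8  57.7] z [ 0.499  0.    -0.867] x [0.001 1.    0.001] gap 34.1 F [-1.76  0.53 -2.28] q [-0.289  0.282  2.046  0.443  0.34  -2.242]
```

>>> carry_out(offset=[[0.0005,0.0035,0.002],[0.0005,0.0035,0.002],[0.0005,0.0035,0.002],[0,0,0],[0,0,0]], delta_rot=[[0,0,0],[0,0,0],[0,0,0],[0,0,0],[0,0,0]], fingers=[30,30,30,30,30])

```text
time_s: 17.38
tcp_pos: [653.2, -52.6, 58.2]
tcp_rot: [0.183, 0.684, 0.683, 0.183]
ft_force: [-1.1, -0.4, -2.1]
finger_gap: 34.3
```

Run:
```python
from h import *
st()
im,d,cp=save('scene','s1');cv2.imwrite('pics/s1b.png',cv2.resize(im[130:270,240:400,::-1],None,fx=4,fy=4,interpolation=cv2.INTER_CUBIC));st()
```

```text
t 17.375 tcp [653.2 -52.6  58.2] dock [-12.5 -60.3  58.2] z [ 0.5   -0.    -0.866] x [0.001 1.    0.001] gap 34.3 F [-1.05 -0.41 -2.06] q [-0.285  0.293  2.032  0.433  0.341 -2.229]
t 17.425 tcp [653.1 -52.5  58.2] dock [-12.6 -60.3  58.2] z [ 0.5   -0.    -0.866] x [0.001 1.    0.001] gap 34.1 F [-0.56 -0.14 -0.32] q [-0.285  0.293  2.032  0.433  0.341 -2.229]
```

View pics/s1b.png

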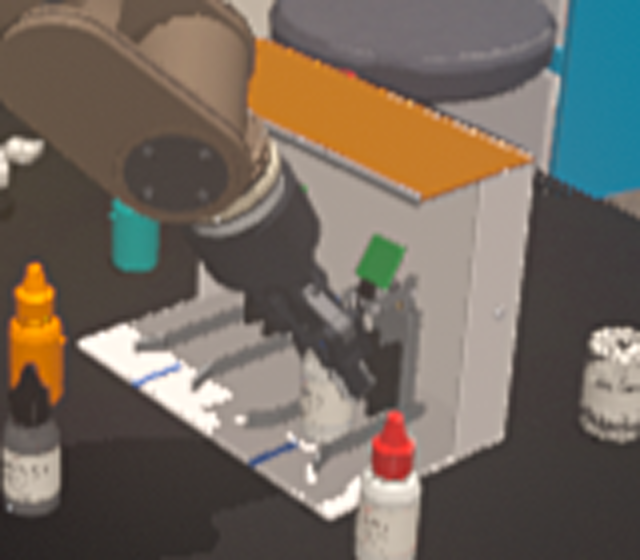

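>>> carry_out(offset=[[0.0003,0.0017,0.001],[0.0003,0.0017,0.001],[0.0003,0.0017,0.001],[0.0003,0.0017,0.001],[0,0,0]], delta_rot=[[0,0,0],[0,0,0],[0,0,0],[0,0,0],[0,0,0]], fingers=[30,30,30,30,30])

```text
time_s: 18.05
tcp_pos: [656.5, -51.7, 57.5]
tcp_rot: [0.182, 0.684, 0.683, 0.183]
ft_force: [-0.0, 0.1, -1.6]
finger_gap: 33.9
```

Run:
```python
from h import *
st()
```

```text
t 18.05 tcp [656.5 -51.7  57.5] dock [ -9.1 -59.9  57.5] z [ 0.498  0.001 -0.867] x [0.001 1.    0.001] gap 33.9 F [-0.04  0.15 -1.61] q [-0.282  0.3    2.023  0.427  0.343 -2.22 ]
```

>>> carry_out(offset=[[0.0003,0.0017,0.001],[0.0003,0.0017,0.001],[0.0003,0.0017,0.001],[0,0,0],[0,0,0]], delta_rot=[[0,0,0],[0,0,0],[0,0,0],[0,0,0],[0,0,0]], fingers=[30,30,30,30,30])

```text
time_s: 18.68
tcp_pos: [659.4, -51.3, 57.4]
tcp_rot: [0.182, 0.684, 0.683, 0.183]
ft_force: [0.0, -0.4, -1.8]
finger_gap: 33.9
```

Run:
```python
from h import *
st()
```

```text
t 18.675 tcp [659.4 -51.3  57.4] dock [ -6.2 -59.9  57.4] z [ 0.498  0.    -0.867] x [0.001 1.    0.001] gap 33.9 F [ 0.05 -0.44 -1.84] q [-0.28   0.305  2.016  0.422  0.344 -2.213]
```

Run:
```python
from h import *
im,d,cp=save('scene','s2');cv2.imwrite('pics/s2b.png',cv2.resize(im[170:250,280:380,::-1],None,fx=6,fy=6,interpolation=cv2.INTER_CUBIC))
z=load('w2');P=cloud(z)
# lug points right bay in w2: dark pixels between
c,s=np.cos(YAW),np.sin(YAW)
D=np.stack([c*(P[...,0]-ORG[0])+s*(P[...,1]-ORG[1]),-s*(P[...,0]-ORG[0])+c*(P[...,1]-ORG[1]),P[...,2]],-1)
g=z['im'].max(-1)
for nm,y0 in(('R',-60),('L',60)):
    m=(g<45)&(abs(D[...,1]-y0)<18)&(D[...,0]>0)&(D[...,2]>28)&(D[...,2]<62)
    Q=D[m];print(nm,len(Q),np.percentile(Q,[5,25,50,75,95],axis=0).round(1).tolist())
```

```text
R 170 [[14.5, -71.5, 52.8], [15.7, -69.5, 58.6], [23.0, -67.2, 59.4], [30.6, -49.2, 59.8], [37.4, -47.0, 60.2]]
L 663 [[6.2, 47.2, 29.8], [30.2, 47.8, 37.6], [38.0, 51.5, 47.6], [46.6, 67.5, 56.5], [53.6, 68.4, 59.9]]
```

View pics/s2b.png

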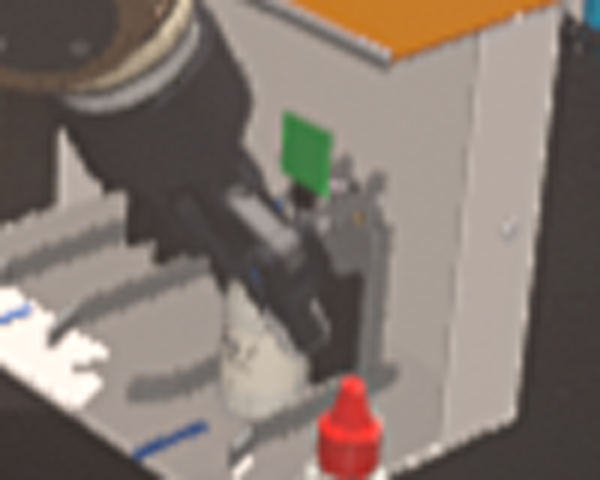

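The right flag (305,150 in the crop) now stands upright. I'll keep going gently until I feel the stop.

>>> carry_out(offset=[[0.0003,0.0017,0.001],[0.0003,0.0017,0.001],[0.0003,0.0017,0.001],[0,0,0],[0,0,0]], delta_rot=[[0,0,0],[0,0,0],[0,0,0],[0,0,0],[0,0,0]], fingers=[30,30,30,30,30])

```text
time_s: 19.35
tcp_pos: [662.3, -50.8, 57.4]
tcp_rot: [0.182, 0.684, 0.683, 0.183]
ft_force: [0.2, -0.2, -1.8]
finger_gap: 34.2
```

Run:
```python
from h import *
st()
```

```text
t 19.35 tcp [662.3 -50.8  57.4] dock [ -3.2 -59.8  57.4] z [ 0.498  0.001 -0.867] x [0.001 1.    0.001] gap 34.2 F [ 0.21 -0.2  -1.77] q [-0.277  0.311  2.009  0.417  0.344 -2.207]
```

>>> carry_out(offset=[[0.0003,0.0017,0.001],[0.0003,0.0017,0.001],[0,0,0],[0,0,0],[0,0,0]], delta_rot=[[0,0,0],[0,0,0],[0,0,0],[0,0,0],[0,0,0]], fingers=[30,30,30,30,30])

```text
time_s: 19.98
tcp_pos: [664.3, -50.5, 57.4]
tcp_rot: [0.182, 0.684, 0.683, 0.183]
ft_force: [1.0, 0.2, -0.8]
finger_gap: 34.0
```

Run:
```python
from h import *
st()
```

```text
t 19.975 tcp [664.3 -50.5  57.4] dock [ -1.2 -59.8  57.4] z [ 0.498  0.    -0.867] x [0.001 1.    0.001] gap 34.0 F [ 1.01  0.21 -0.77] q [-0.276  0.314  2.005  0.414  0.345 -2.202]
```

>>> carry_out(offset=[[0.0003,0.0017,0.001],[0.0003,0.0017,0.001],[0,0,0],[0,0,0],[0,0,0]], delta_rot=[[0,0,0],[0,0,0],[0,0,0],[0,0,0],[0,0,0]], fingers=[30,30,30,30,30])

```text
time_s: 20.6
tcp_pos: [665.8, -50.2, 57.2]
tcp_rot: [0.182, 0.684, 0.683, 0.182]
ft_force: [-4.8, -1.2, 1.0]
finger_gap: 34.2
```

Run:
```python
from h import *
st()
```

```text
t 20.6 tcp [665.8 -50.2  57.2] dock [  0.3 -59.8  57.2] z [ 0.497  0.001 -0.868] x [0.001 1.    0.001] gap 34.2 F [-4.79 -1.19  0.99] q [-0.275  0.318  2.     0.411  0.347 -2.198]
```

>>> carry_out(offset=[[0.0003,0.0012,0.0018],[0,0,0],[0,0,0],[0,0,0],[0,0,0]], delta_rot=[[0,0,0],[0,0,0],[0,0,0],[0,0,0],[0,0,0]], fingers=[30,30,30,30,30])

```text
time_s: 21.22
tcp_pos: [666.6, -50.2, 56.7]
tcp_rot: [0.181, 0.684, 0.683, 0.182]
ft_force: [-7.1, -2.7, 2.9]
finger_gap: 34.1
```

Run:
```python
from h import *
st()
```

```text
t 21.225 tcp [666.6 -50.2  56.7] dock [  1.1 -59.9  56.7] z [ 0.497  0.001 -0.868] x [0.001 1.    0.001] gap 34.1 F [-7.08 -2.73  2.9 ] q [-0.274  0.32   1.998  0.41   0.346 -2.197]
```

>>> carry_out(offset=[[-0.0004,-0.002,-0.002],[0,0,0],[0,0,0],[0,0,0],[0,0,0]], delta_rot=[[0,0,0],[0,0,0],[0,0,0],[0,0,0],[0,0,0]], fingers=[30,30,30,36,42])

```text
time_s: 21.85
tcp_pos: [667.1, -50.4, 58.4]
tcp_rot: [0.183, 0.683, 0.682, 0.183]
ft_force: [0.1, 0.7, -0.3]
finger_gap: 42.2
```

Run:
```python
from h import *
st()
```

```text
t 21.85 tcp [667.1 -50.4  58.4] dock [  1.6 -60.1  58.4] z [ 0.501 -0.    -0.866] x [0.001 1.    0.001] gap 42.2 F [ 0.06  0.71 -0.3 ] q [-0.274  0.317  1.999  0.413  0.344 -2.199]
```

>>> carry_out(offset=[[0,0,0],[0,0,-0.03],[0,0,-0.05],[0,0,-0.07],[0,0,-0.07]], delta_rot=[[0,0,0],[0,0,0],[0,0,0],[0,0,0],[0,0,0]], fingers=[56,58,60,60,60])

```text
time_s: 22.48
tcp_pos: [610.4, -50.3, 154.4]
tcp_rot: [0.182, 0.684, 0.683, 0.183]
ft_force: [-0.2, -0.3, 0.9]
finger_gap: 60.1
```

Run:
```python
from h import *
st();save('wrist','w9');st()
bot(load('w9'),-1,-60)
im,d,cp=save('scene','s3');cv2.imwrite('pics/s3b.png',cv2.resize(im[130:270,240:400,::-1],None,fx=4,fy=4,interpolation=cv2.INTER_CUBIC))
```

```text
t 22.475 tcp [610.4 -50.3 154.4] dock [-54.6 -52.1 154.4] z [ 0.499  0.    -0.867] x [0.001 1.    0.001] gap 60.1 F [-0.25 -0.31  0.91] q [-0.305  0.042  2.104  0.31   0.514 -2.108]
t 22.525 tcp [611.4 -50.6 159.1] dock [-53.6 -52.6 159.1] z [ 0.504 -0.001 -0.863] x [ 0.001  1.    -0.001] gap 60.0 F [2.02 1.01 1.71] q [-0.305  0.035  2.103  0.31   0.515 -2.108]
bottle world [664.7 -50.5] dock [ -0.9 -59.9] 1586 0.78
```

View pics/w9.png

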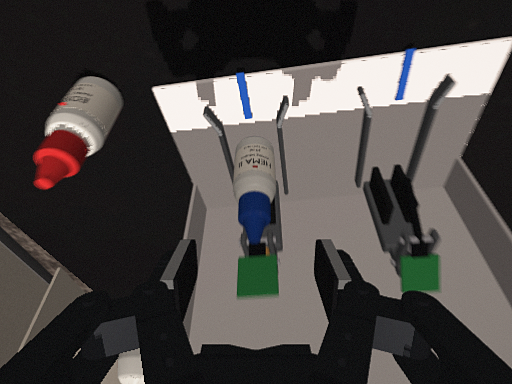

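View pics/s3b.png

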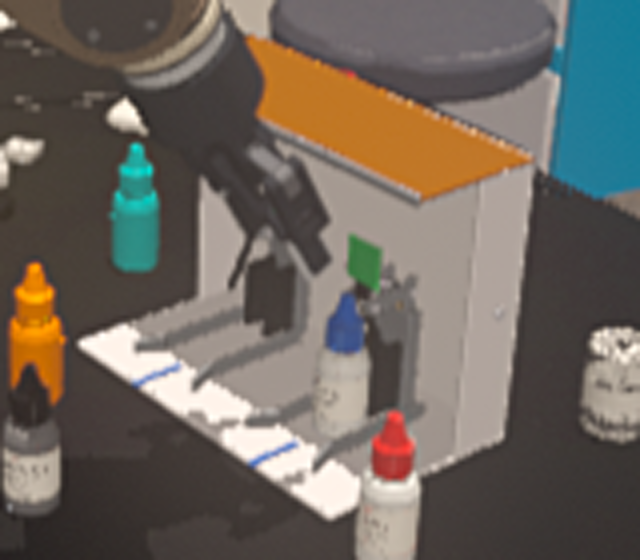

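The blue bottle stands upright against the right-hand stop at dock (-0.9, -59.9), and its flag is up at (365,262 in the scene crop). Next I'll pick up the red bottle from the table.

Run:
```python
from h import *
import kin
q0=pose()[2]['joint_positions']
for tl,ps in((33,-20),(34,-18),(35,-16)):
    R=toolR(tl,ps);B=np.array([612,-174,50.])
    print(tl,ps,kin.ik(B,R,q0),kin.ik(B-95*R[:,2],R,q0))
for tl,ps in((33,2),(34,3),(35,4),(35,6)):
    for x in(-60,-40,-10,16): print(tl,ps,x,kin.ik(d2w(x,60,57),toolR(tl,ps),q0))
R=toolR(34,-18);plan(np.array([612,-174,50.])-95*R[:,2],R,4)
```

```text
33 -20 (array([-0.49214904,  0.26699037,  2.1027257 ,  0.62508112,  0.26206974,
       -2.41791781]), np.float64(3.411360957297607e-12)) (array([-0.52415709,  0.00765892,  2.20798101,  0.43840373,  0.40758659,
       -2.24323558]), np.float64(1.9895196601282804e-14))
34 -18 (array([-0.50263134,  0.26618233,  2.10957445,  0.75020913,  0.2669718 ,
       -2.57755871]), np.float64(2.2737367544323207e-14)) (array([-0.54092778,  0.0042878 ,  2.21843578,  0.5289394 ,  0.40753687,
       -2.37076666]), np.float64(1.4210854715202004e-14))
35 -16 (array([-0.51352532,  0.26604159,  2.11574501,  0.86842568,  0.27757066,
       -2.73035384]), np.float64(1.3696047907687218e-10)) (array([-5.58395546e-01,  2.13022006e-03,  2.22789217e+00,  6.19685110e-01,
        4.12639089e-01, -2.49874586e+00]), np.float64(2.2737367544323207e-14))
33 2 -60 (array([-0.13555455,  0.16972652,  2.20607225,  0.67471274,  0.26875011,
       -2.48973962]), np.float64(1.3122726451498067e-09))
33 2 -40 (array([-0.12417088,  0.20845123,  2.15893769,  0.64158745,  0.27055657,
       -2.44689391]), np.float64(9.1752636739273
[... 1558 characters left out ...]
-0.14675361,  0.20752101,  2.17183949,  0.87582808,  0.28821479,
       -2.75103366]), np.float64(2.1796494525698958e-11))
35 6 -10 (array([-0.12987724,  0.26352675,  2.1007313 ,  0.823653  ,  0.28936316,
       -2.68396442]), np.float64(8.223460779555095e-11))
35 6 16 (array([-0.1167889 ,  0.31071647,  2.0383522 ,  0.77508418,  0.29332227,
       -2.62359355]), np.float64(1.1368683772161604e-14))
dist 128.8 per row 32.2 turn/row 2.65 end err [ 0.1  0.  -0. ]
{"offset": [[-0.057, -0.03, -0.001], [-0.058, -0.028, 0.0], [-0.059, -0.026, 0.002], [-0.06, -0.023, 0.002]], "delta_rot": [[-0.0025, -0.0036, 0.0059], [-0.0025, -0.0036, 0.0059], [-0.0025, -0.0036, 0.0059], [-0.0025, -0.0036, 0.0059]]}
```

>>> carry_out(offset=[[-0.057,-0.03,-0.001],[-0.058,-0.028,0],[-0.059,-0.026,0.002],[-0.06,-0.023,0.002],[0,0,0]], delta_rot=[[-0.0025,-0.0036,0.0059],[-0.0025,-0.0036,0.0059],[-0.0025,-0.0036,0.0059],[-0.0025,-0.0036,0.0059],[0,0,0]], fingers=[62,62,62,62,62])

```text
time_s: 23.2
tcp_pos: [557.1, -165.1, 122.4]
tcp_rot: [0.219, 0.735, 0.614, 0.185]
ft_force: [0.2, 0.1, 0.2]
finger_gap: 62.3
```

Run:
```python
from h import *
st();save('wrist','w10');st()
B=bot(load('w10'),-70,-176,lo=15,hi=60)
R=toolR(34,-18);ex=np.array([np.cos(YAW-np.radians(18)),np.sin(YAW-np.radians(18))])
plan(np.append(B-3*ex,52),R,4)
```

```text
t 23.2 tcp [ 557.1 -165.1  122.4] dock [-123.2 -158.4  122.4] z [ 0.542 -0.095 -0.835] x [0.177 0.984 0.003] gap 62.3 F [0.17 0.11 0.23] q [-0.543  0.013  2.221  0.525  0.408 -2.368]
t 23.25 tcp [ 557.9 -164.5  123.1] dock [-122.4 -158.   123.1] z [ 0.542 -0.094 -0.835] x [0.175 0.985 0.003] gap 62.0 F [-0.35  0.03 -0.15] q [-0.542  0.012  2.22   0.525  0.408 -2.368]
bottle world [ 612.  -173.7] dock [ -70.1 -174.6] 2326 1.12
dist 88.0 per row 22.0 turn/row 0.16 end err [-0.2 -0.2  0. ]
{"offset": [[0.0, 0.002, 0.044], [0.0, 0.002, 0.044], [0.0, 0.002, 0.044], [0.001, 0.002, 0.044]], "delta_rot": [[-0.0004, -0.0001, -0.0001], [-0.0004, -0.0001, -0.0001], [-0.0004, -0.0001, -0.0001], [-0.0004, -0.0001, -0.0001]]}
```

View pics/w10.png

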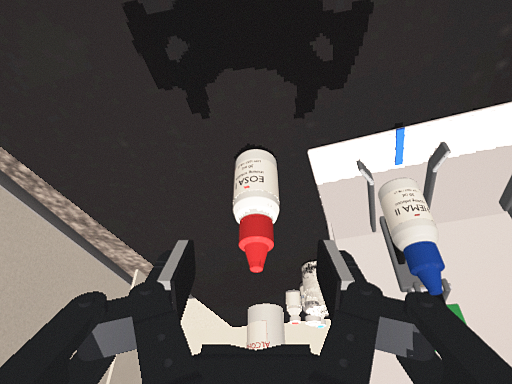

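>>> carry_out(offset=[[0,0.002,0.044],[0,0.002,0.044],[0,0.002,0.044],[0,0.002,0.044],[0,0,0]], delta_rot=[[-0.0004,0,0],[-0.0004,0,0],[-0.0004,0,0],[-0.0004,0,0],[0,0,0]], fingers=[60,58,56,56,56])

```text
time_s: 23.88
tcp_pos: [610.1, -171.8, 51.4]
tcp_rot: [0.222, 0.732, 0.615, 0.189]
ft_force: [-0.1, 0.6, 0.1]
finger_gap: 56.2
```

>>> carry_out(offset=[[0,0,0],[0,0,0],[0,0,0],[0,0,0],[0,0,0]], delta_rot=[[0,0,0],[0,0,0],[0,0,0],[0,0,0],[0,0,0]], fingers=[48,40,30,30,30])

```text
time_s: 24.5
tcp_pos: [610.3, -173.4, 53.9]
tcp_rot: [0.224, 0.733, 0.614, 0.189]
ft_force: [-2.3, 1.9, 6.3]
finger_gap: 33.9
```

Run:
```python
from h import *
st()
p,R,s=pose()
plan(p+np.array([-12,0,72.]),R,4)
```

```text
t 24.5 tcp [ 610.3 -173.4   53.9] dock [ -71.7 -174.    53.9] z [ 0.553 -0.096 -0.828] x [0.174 0.985 0.002] gap 33.9 F [-2.35  1.89  6.33] q [-0.504  0.254  2.116  0.749  0.272 -2.576]
dist 73.0 per row 18.2 turn/row 0.0 end err [0.  0.1 0.3]
{"offset": [[-0.001, 0.015, -0.033], [-0.001, 0.015, -0.033], [-0.001, 0.016, -0.033], [-0.001, 0.015, -0.033]], "delta_rot": [[0.0, 0.0, 0.0], [0.0, 0.0, 0.0], [0.0, 0.0, 0.0], [0.0, 0.0, 0.0]]}
```

>>> carry_out(offset=[[-0.001,0.015,-0.033],[-0.001,0.015,-0.033],[-0.001,0.015,-0.033],[-0.001,0.015,-0.033],[0,0,0]], delta_rot=[[0,0,0],[0,0,0],[0,0,0],[0,0,0],[0,0,0]], fingers=[30,30,30,30,30])

```text
time_s: 25.12
tcp_pos: [597.8, -173.5, 125.2]
tcp_rot: [0.225, 0.732, 0.614, 0.189]
ft_force: [0.1, -0.3, -0.3]
finger_gap: 33.6
```

Run:
```python
from h import *
st()
plan(d2w(-70,60.3,122),toolR(34,3),8)
```

```text
t 25.125 tcp [ 597.8 -173.5  125.2] dock [ -84.1 -172.4  125.2] z [ 0.553 -0.097 -0.827] x [0.174 0.985 0.001] gap 33.6 F [ 0.06 -0.31 -0.32] q [-0.517  0.096  2.131  0.516  0.393 -2.339]
dist 233.1 per row 29.1 turn/row 2.62 end err [ 0.1 -0.2  0.1]
{"offset": [[0.056, -0.013, -0.007], [0.057, -0.01, -0.006], [0.058, -0.008, -0.005], [0.058, -0.006, -0.003], [0.058, -0.004, -0.002]], "delta_rot": [[0.0001, 0.0041, -0.006], [0.0001, 0.0041, -0.006], [0.0001, 0.0041, -0.006], [0.0001, 0.0041, -0.006], [0.0001, 0.0041, -0.006]]}
{"offset": [[0.058, -0.002, 0.0], [0.058, 0.0, 0.002], [0.059, 0.003, 0.003]], "delta_rot": [[0.0001, 0.0041, -0.006], [0.0001, 0.0041, -0.006], [0.0001, 0.0041, -0.006]]}
```

>>> carry_out(offset=[[0.056,-0.013,-0.007],[0.057,-0.01,-0.006],[0.058,-0.008,-0.005],[0.058,-0.006,-0.003],[0.058,-0.004,-0.002]], delta_rot=[[0,0.0041,-0.006],[0,0.0041,-0.006],[0,0.0041,-0.006],[0,0.0041,-0.006],[0,0.0041,-0.006]], fingers=[30,30,30,30,30])

```text
time_s: 25.75
tcp_pos: [585.0, -26.7, 120.7]
tcp_rot: [0.199, 0.658, 0.694, 0.213]
ft_force: [0.2, 0.3, -1.4]
finger_gap: 34.0
```

>>> carry_out(offset=[[0.058,-0.002,0],[0.058,0,0.002],[0.059,0.003,0.003],[0,0,0],[0,0,0]], delta_rot=[[0,0.0041,-0.006],[0,0.0041,-0.006],[0,0.0041,-0.006],[0,0,0],[0,0,0]], fingers=[30,30,30,30,30])

```text
time_s: 26.38
tcp_pos: [578.9, 59.1, 120.2]
tcp_rot: [0.185, 0.609, 0.737, 0.227]
ft_force: [1.0, 0.8, -1.0]
finger_gap: 34.0
```

Run:
```python
from h import *
st();save('wrist','w11');st()
plan(d2w(-46,60.3,70),toolR(34,3),4)
```

```text
t 26.375 tcp [578.9  59.1 120.2] dock [-70.6  60.5 120.2] z [ 0.549  0.109 -0.829] x [-0.189  0.982  0.004] gap 34.0 F [ 1.05  0.75 -0.99] q [-0.149  0.015  2.227  0.533  0.382 -2.354]
t 26.425 tcp [579.1  58.7 120.5] dock [-70.5  60.2 120.5] z [ 0.55   0.109 -0.828] x [-0.188  0.982  0.004] gap 33.7 F [ 0.49 -0.24 -1.2 ] q [-0.15   0.015  2.226  0.533  0.382 -2.354]
dist 56.1 per row 14.0 turn/row 0.06 end err [ 0.  -0.2 -0. ]
{"offset": [[-0.001, -0.004, 0.028], [-0.001, -0.004, 0.028], [-0.0, -0.004, 0.027], [-0.0, -0.004, 0.028]], "delta_rot": [[0.0, -0.0001, -0.0001], [0.0, -0.0001, -0.0001], [0.0, -0.0001, -0.0001], [0.0, -0.0001, -0.0001]]}
```

View pics/w11.png

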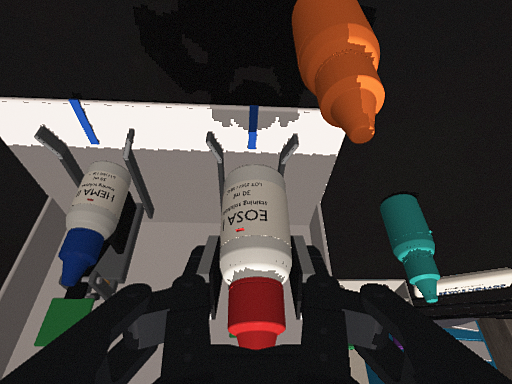

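The red bottle (255,250) is aligned with the left bay's blue line (252), and the orange bottle (340,60) is well clear. I'll go in above the rails and then lower.

Run:
```python
from h import *
plan(d2w(-27,60.2,82),toolR(34,3),4)
```

```text
dist 58.0 per row 14.5 turn/row 0.06 end err [-0.   0.2 -0.2]
{"offset": [[-0.001, 0.007, 0.028], [-0.001, 0.007, 0.028], [-0.001, 0.007, 0.028], [-0.002, 0.008, 0.028]], "delta_rot": [[0.0, -0.0001, -0.0001], [0.0, -0.0001, -0.0001], [0.0, -0.0001, -0.0001], [0.0, -0.0001, -0.0001]]}
```

>>> carry_out(offset=[[-0.001,0.007,0.028],[-0.001,0.007,0.028],[-0.001,0.007,0.028],[-0.001,0.007,0.028],[0,0,0]], delta_rot=[[0,0,0],[0,0,0],[0,0,0],[0,0,0],[0,0,0]], fingers=[30,30,30,30,30])

```text
time_s: 27.05
tcp_pos: [621.9, 64.8, 81.6]
tcp_rot: [0.185, 0.61, 0.737, 0.227]
ft_force: [-0.1, -0.3, -1.6]
finger_gap: 33.8
```

Run:
```python
from h import *
st()
plan(d2w(-27,60.2,61),toolR(34,3),4)
```

```text
t 27.05 tcp [621.9  64.8  81.6] dock [-27.2  60.2  81.6] z [ 0.549  0.109 -0.829] x [-0.188  0.982  0.004] gap 33.8 F [-0.08 -0.31 -1.56] q [-0.124  0.182  2.135  0.616  0.309 -2.424]
dist 20.6 per row 5.2 turn/row 0.07 end err [ 0.3 -0.  -0.1]
{"offset": [[-0.0, -0.006, 0.009], [-0.0, -0.006, 0.008], [-0.0, -0.005, 0.009], [-0.0, -0.006, 0.008]], "delta_rot": [[0.0, -0.0001, -0.0002], [0.0, -0.0001, -0.0002], [0.0, -0.0001, -0.0002], [0.0, -0.0001, -0.0002]]}
```

>>> carry_out(offset=[[0,-0.006,0.009],[0,-0.006,0.009],[0,-0.006,0.009],[0,-0.006,0.008],[0,0,0]], delta_rot=[[0,0,0],[0,0,0],[0,0,0],[0,0,0],[0,0,0]], fingers=[30,30,30,30,30])

```text
time_s: 27.68
tcp_pos: [621.1, 65.9, 60.6]
tcp_rot: [0.185, 0.609, 0.737, 0.227]
ft_force: [0.2, 0.0, -1.8]
finger_gap: 34.1
```

Run:
```python
from h import *
st();save('wrist','w12')
p,R,s=pose()
ex=d2w(1,0)-d2w(0,0)
print('1mm dock x in units', (R.T@ex/500).round(5),'1mm up',(R.T@[0,0,1]/500).round(5))
```

```text
t 27.675 tcp [621.1  65.9  60.6] dock [-27.8  61.4  60.6] z [ 0.549  0.109 -0.829] x [-0.189  0.982  0.004] gap 34.1 F [ 0.15  0.01 -1.85] q [-0.123  0.222  2.138  0.707  0.274 -2.519]
1mm dock x in units [-0.0001   0.00165  0.00112] 1mm up [ 1.00e-05  1.12e-03 -1.66e-03]
```

View pics/w12.png

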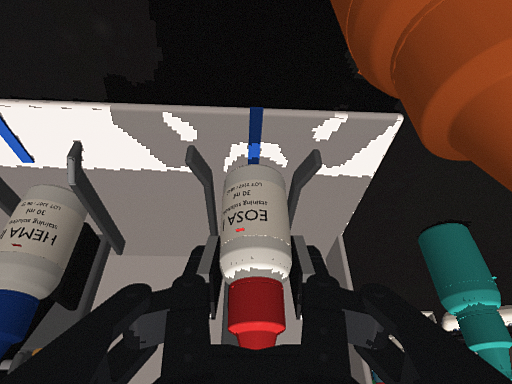

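The bottle is in the bay, centred between the rails, and clear of the orange bottle. Now I'm pushing in slowly.

>>> carry_out(offset=[[-0.0005,0.0025,0.0035],[0,0.0033,0.0022],[0,0.0033,0.0022],[0,0.0033,0.0022],[0,0,0]], delta_rot=[[0,0,0],[0,0,0],[0,0,0],[0,0,0],[0,0,0]], fingers=[30,30,30,30,30])

```text
time_s: 28.35
tcp_pos: [629.7, 67.0, 60.7]
tcp_rot: [0.185, 0.609, 0.737, 0.227]
ft_force: [0.3, -0.0, -1.3]
finger_gap: 34.0
```

>>> carry_out(offset=[[-0.0002,0.0033,0.0022],[-0.0002,0.0033,0.0022],[-0.0002,0.0033,0.0022],[-0.0002,0.0033,0.0022],[0,0,0]], delta_rot=[[0,0,0],[0,0,0],[0,0,0],[0,0,0],[0,0,0]], fingers=[30,30,30,30,30])

```text
time_s: 28.98
tcp_pos: [636.4, 68.5, 59.5]
tcp_rot: [0.184, 0.609, 0.737, 0.227]
ft_force: [-1.9, -0.4, -2.9]
finger_gap: 33.7
```

Run:
```python
from h import *
st()
```

```text
t 28.975 tcp [636.4  68.5  59.5] dock [-12.4  61.9  59.5] z [ 0.548  0.11  -0.829] x [-0.19   0.982  0.005] gap 33.7 F [-1.86 -0.43 -2.87] q [-0.114  0.253  2.101  0.681  0.277 -2.486]
```

>>> carry_out(offset=[[-0.0007,0.0033,0.0022],[-0.0007,0.0033,0.0022],[-0.0007,0.0033,0.0022],[-0.0007,0.0033,0.0022],[0,0,0]], delta_rot=[[0,0,0],[0,0,0],[0,0,0],[0,0,0],[0,0,0]], fingers=[30,30,30,30,30])

```text
time_s: 29.6
tcp_pos: [646.4, 68.0, 61.6]
tcp_rot: [0.186, 0.609, 0.737, 0.228]
ft_force: [-0.8, -0.8, -2.0]
finger_gap: 33.6
```

Run:
```python
from h import *
st()
```

```text
t 29.6 tcp [646.4  68.   61.6] dock [-2.5 60.1 61.6] z [ 0.552  0.109 -0.827] x [-0.189  0.982  0.003] gap 33.6 F [-0.81 -0.76 -2.  ] q [-0.112  0.267  2.079  0.669  0.277 -2.471]
```

>>> carry_out(offset=[[-0.0002,0.0033,0.0022],[-0.0002,0.003,0.003],[-0.0002,0.0033,0.0022],[0,0,0],[0,0,0]], delta_rot=[[0,0,0],[0,0,0],[0,0,0],[0,0,0],[0,0,0]], fingers=[30,30,30,30,30])

```text
time_s: 30.22
tcp_pos: [651.7, 69.1, 60.6]
tcp_rot: [0.186, 0.609, 0.737, 0.227]
ft_force: [-0.1, 0.2, -0.8]
finger_gap: 34.0
```

Run:
```python
from h import *
st()
im,d,cp=save('scene','s4');cv2.imwrite('pics/s4b.png',cv2.resize(im[130:270,240:400,::-1],None,fx=4,fy=4,interpolation=cv2.INTER_CUBIC));st()
```

```text
t 30.225 tcp [651.7  69.1  60.6] dock [ 2.9 60.4 60.6] z [ 0.551  0.109 -0.828] x [-0.189  0.982  0.004] gap 34.0 F [-0.13  0.25 -0.85] q [-0.109  0.279  2.066  0.659  0.279 -2.459]
t 30.275 tcp [651.6  69.1  60.5] dock [ 2.8 60.4 60.5] z [ 0.55   0.109 -0.828] x [-0.189  0.982  0.004] gap 33.9 F [-0.64  0.3  -1.71] q [-0.109  0.279  2.066  0.659  0.279 -2.459]
```

View pics/s4b.png

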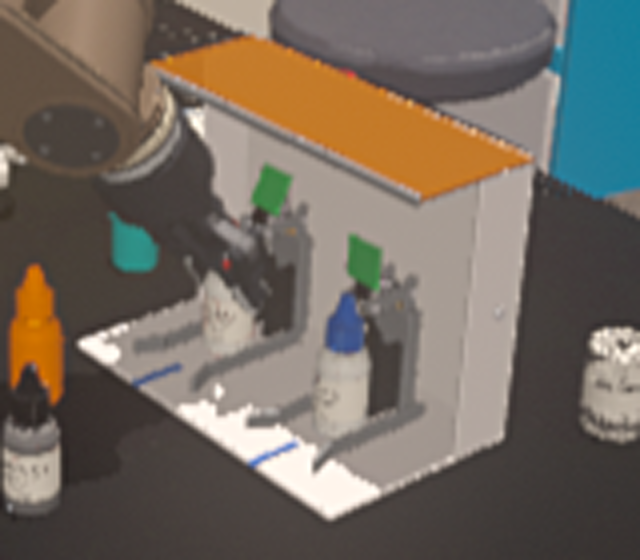

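The left flag (272,190) is still moving up and the right flag is up. The gripper passes under the hood edge with room to spare. Continuing.

>>> carry_out(offset=[[0,0.0017,0.0011],[0,0.0017,0.0011],[0,0.0017,0.0011],[0,0.0017,0.0011],[0,0,0]], delta_rot=[[0,0,0],[0,0,0],[0,0,0],[0,0,0],[0,0,0]], fingers=[30,30,30,30,30])

```text
time_s: 30.9
tcp_pos: [655.5, 69.9, 60.5]
tcp_rot: [0.185, 0.609, 0.737, 0.227]
ft_force: [0.7, -0.8, -0.5]
finger_gap: 33.7
```

>>> carry_out(offset=[[0,0.0017,0.0011],[0,0.0017,0.0011],[0,0.0017,0.0011],[0,0,0],[0,0,0]], delta_rot=[[0,0,0],[0,0,0],[0,0,0],[0,0,0],[0,0,0]], fingers=[30,30,30,30,30])

```text
time_s: 31.52
tcp_pos: [658.3, 70.5, 60.4]
tcp_rot: [0.185, 0.609, 0.737, 0.227]
ft_force: [-0.3, -0.5, -1.6]
finger_gap: 33.8
```

Run:
```python
from h import *
st()
im,d,cp=save('scene','s5');cv2.imwrite('pics/s5b.png',cv2.resize(im[150:230,260:360,::-1],None,fx=6,fy=6,interpolation=cv2.INTER_CUBIC));st()
```

```text
t 31.525 tcp [658.3  70.5  60.4] dock [ 9.6 60.8 60.4] z [ 0.55   0.109 -0.828] x [-0.189  0.982  0.004] gap 33.8 F [-0.35 -0.51 -1.65] q [-0.105  0.292  2.049  0.645  0.281 -2.442]
t 31.575 tcp [658.3  70.5  60.4] dock [ 9.6 60.8 60.4] z [ 0.55   0.109 -0.828] x [-0.189  0.982  0.004] gap 34.2 F [ 0.87 -0.81 -1.18] q [-0.105  0.292  2.049  0.645  0.281 -2.442]
```

View pics/s5b.png

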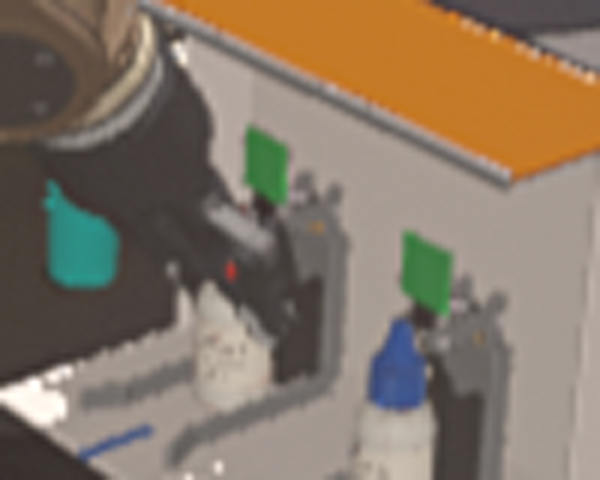

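Both flags now stand up, the left at (265,165) and the right at (427,272). I'll go on gently to the left stop.

>>> carry_out(offset=[[0,0.0011,0.002],[0,0.0017,0.0011],[0,0,0],[0,0,0],[0,0,0]], delta_rot=[[0,0,0],[0,0,0],[0,0,0],[0,0,0],[0,0,0]], fingers=[30,30,30,30,30])

```text
time_s: 32.2
tcp_pos: [660.1, 70.9, 59.8]
tcp_rot: [0.185, 0.609, 0.737, 0.227]
ft_force: [-1.7, -0.4, -0.7]
finger_gap: 33.9
```

>>> carry_out(offset=[[0,0.0017,0.0011],[0,0.0017,0.0011],[0,0,0],[0,0,0],[0,0,0]], delta_rot=[[0,0,0],[0,0,0],[0,0,0],[0,0,0],[0,0,0]], fingers=[30,30,30,30,30])

```text
time_s: 32.83
tcp_pos: [661.7, 71.2, 59.7]
tcp_rot: [0.185, 0.609, 0.737, 0.227]
ft_force: [-6.3, -2.7, 1.6]
finger_gap: 33.6
```

Run:
```python
from h import *
st()
```

```text
t 32.825 tcp [661.7  71.2  59.7] dock [13.1 61.  59.7] z [ 0.549  0.11  -0.829] x [-0.19   0.982  0.004] gap 33.6 F [-6.26 -2.67  1.65] q [-0.103  0.299  2.041  0.638  0.282 -2.434]
```

>>> carry_out(offset=[[0,0.0009,0.0011],[0,0,0],[0,0,0],[0,0,0],[0,0,0]], delta_rot=[[0,0,0],[0,0,0],[0,0,0],[0,0,0],[0,0,0]], fingers=[30,30,30,30,30])

```text
time_s: 33.45
tcp_pos: [662.3, 71.3, 59.7]
tcp_rot: [0.185, 0.609, 0.737, 0.227]
ft_force: [-8.8, -2.2, 4.2]
finger_gap: 33.9
```

>>> carry_out(offset=[[0,-0.0022,-0.002],[0,0,0],[0,0,0],[0,0,0],[0,0,0]], delta_rot=[[0,0,0],[0,0,0],[0,0,0],[0,0,0],[0,0,0]], fingers=[30,30,30,36,42])

```text
time_s: 34.08
tcp_pos: [662.8, 71.0, 61.1]
tcp_rot: [0.186, 0.609, 0.737, 0.228]
ft_force: [-0.8, -0.5, -0.3]
finger_gap: 42.1
```

Run:
```python
from h import *
st()
```

```text
t 34.075 tcp [662.8  71.   61.1] dock [14.1 60.7 61.1] z [ 0.552  0.109 -0.827] x [-0.189  0.982  0.003] gap 42.1 F [-0.77 -0.54 -0.26] q [-0.103  0.298  2.04   0.641  0.28  -2.435]
```

>>> carry_out(offset=[[0,0,0],[0,0,-0.03],[0,0,-0.05],[0,0,-0.07],[0,0,-0.07]], delta_rot=[[0,0,0],[0,0,0],[0,0,0],[0,0,0],[0,0,0]], fingers=[54,56,58,60,60])

```text
time_s: 34.7
tcp_pos: [600.7, 59.0, 152.1]
tcp_rot: [0.186, 0.609, 0.737, 0.227]
ft_force: [0.8, 0.5, 0.3]
finger_gap: 60.4
```

>>> carry_out(offset=[[0,0,-0.08],[0,0,-0.06],[0,0,-0.04],[0,0,0],[0,0,0]], delta_rot=[[0,0,0],[0,0,0],[0,0,0],[0,0,0],[0,0,0]], fingers=[60,60,60,60,60])

```text
time_s: 35.33
tcp_pos: [551.5, 49.3, 225.0]
tcp_rot: [0.185, 0.609, 0.737, 0.227]
ft_force: [-0.5, 0.4, -1.2]
finger_gap: 60.0
```

Run:
```python
from h import *
st();save('wrist','w13')
bot(load('w13'),15,60);bot(load('w13'),-1,-60)
im,d,cp=save('scene','s6');cv2.imwrite('pics/s6b.png',cv2.resize(im[120:270,190:390,::-1],None,fx=3.8,fy=3.8,interpolation=cv2.INTER_CUBIC));st()
```

```text
t 35.325 tcp [551.5  49.3 225. ] dock [-99.   54.7 225. ] z [ 0.55   0.109 -0.828] x [-0.189  0.982  0.004] gap 60.0 F [-0.54  0.39 -1.22] q [-0.183 -0.225  2.224  0.368  0.614 -2.188]
bottle world [661.9  71.1] dock [13.3 60.9] 913 0.78
bottle world [664.8 -50.2] dock [ -0.7 -59.6] 1181 1.11
t 35.425 tcp [551.4  49.4 224.3] dock [-99.2  54.8 224.3] z [ 0.548  0.11  -0.829] x [-0.189  0.982  0.005] gap 60.4 F [ 0.29 -0.1  -0.77] q [-0.183 -0.224  2.224  0.368  0.614 -2.188]
```

View pics/s6b.png

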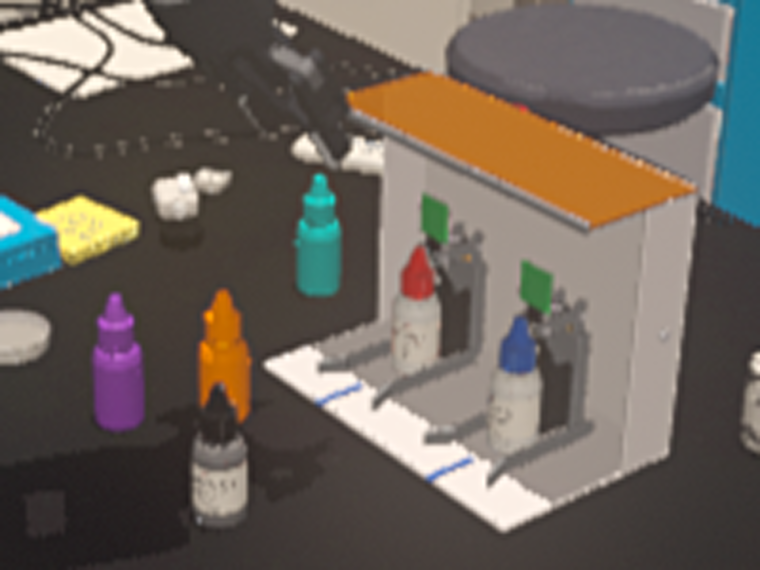

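View pics/w13.png

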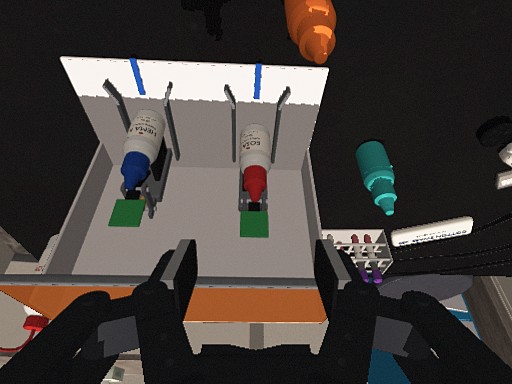

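Both bottles are upright in their new bays. Red is in the left bay at (417,310 in the scene crop) with the left flag up at (434,218), and blue is in the right bay at (517,385) with the right flag up at (537,285). I'll check that nothing else moved, then hand in.

Run:
```python
from h import *
a=load('scene0');b=load('s6')
H=lambda z:cv2.cvtColor(z['im'],cv2.COLOR_RGB2HSV)
for n,lo,hi in(('orange bottle',(8,180,90),(16,255,255)),('purple',(130,80,40),(160,255,255)),('turquoise',(80,120,50),(93,255,255)),('yellow pad',(24,90,120),(34,255,255))):
    r=[]
    for z in(a,b):
        m=cv2.inRange(H(z),lo,hi)[130:260,130:275].copy();ys,xs=np.nonzero(m);r.append((xs.mean().round(2)+130,ys.mean().round(2)+130,len(xs)))
    print(n,r)
for nm,(u,v) in {'oil':(247,245),'dish':(192,209),'marker':(272,308)}.items():
    A=a['im'][v-18:v+18,u-14:u+14].astype(int);B=b['im'][v-18:v+18,u-14:u+14].astype(int)
    sh,resp=cv2.phaseCorrelate(A.mean(-1).astype(np.float32),B.mean(-1).astype(np.float32));print(nm,'shift px',np.round(sh,2),round(resp,2))
arm.finish_job()
```

```text
orange bottle [(np.float64(248.82999999999998), np.float64(213.78), 252), (np.float64(249.11), np.float64(213.32), 266)]
purple [(np.float64(220.55), np.float64(217.01), 396), (np.float64(220.55), np.float64(217.01), 396)]
turquoise [(np.float64(271.71000000000004), np.float64(182.95), 168), (np.float64(271.65), np.float64(182.91), 172)]
yellow pad [(np.float64(212.97), np.float64(179.37), 262), (np.float64(213.07), np.float64(179.47), 265)]
oil shift px [0.07 0.01] 0.97
dish shift px [0.03 0.05] 1.01
marker shift px [0.02 0.  ] 0.99
the job is handed in; nothing more can be done
```

The red and blue bottles are swapped and the job is handed in at about 35.4 s of robot time. I parked red on the table to the right of the dock, moved blue from the left bay into the right bay, then put red into the left bay.

**Depth stops:** each bottle was pushed until its flag snapped up and the stop pushed back. Blue reached about 7.6 N and red about 9 N, both well under the 20 N limit, and I eased off before letting go.

**Last checks:**
- **Bottles:** the last pictures show both flags up and both bottles upright. The measured bottle axes are at x = -0.7 mm in the right bay and +13.3 mm in the left. They agree to within about 0.5 mm with the stop positions worked out from the push forces.
- **Other objects:** the oil bottle, dish, marker, pad and the purple and turquoise bottles show no shift in the scene picture. The orange bottle's colour blob moved by about half a pixel. I think that is lighting from the arm's shadow, but I didn't confirm it.
- **Contact with the dock:** I saw no sign that the gripper touched the dock. That rests on the pictures and force readings, as there is no direct measurement of it.

The first dock positions from the top and scene cameras disagreed by a few millimetres, so I used the wrist camera's measurement instead.

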